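# Put the ball gauge away and present the ball dish to the bin side

## Robot

A 6-joint arm with a two-finger parallel gripper is mounted at the origin on the work surface. World frame = base frame: x ahead of the robot, y to its left, z up, the work surface at z = 0. Lengths are in m, angles in rad, forces in N, time in s.
With the tool pointing down it reaches from about 0.4 to 0.825 m from the base axis. Payload 7 kg.
Tool frame: the origin (TCP) lies between the finger pads; the fingertips stand 11 mm ahead of it and the grasp point (between the pads) lies 8 mm behind it; x points along the fingers, z is the direction in which the jaws open and shut, and the axes are right-handed (so a half turn about x gives the same grasp; the last joint's range is limited). The gripper opens to 88 mm and grips with 3 to 60 N. Pads are 19 mm wide; open, the fingers measure 130 mm over their backs; the gripper's body (78 mm by 193 mm) begins 47 mm behind the grasp point.
Start: joints at [-0.917, 0.359, 0.012, 0, -1.224, -0.288], TCP at [0.241, -0.63, 0.238] pointing down, gripper open.
Joint ranges: [-3.07, 3.07], [-1.43, 2.12], [-1.02, 1.25], [-3.03, 1.67], [-3.05, -0], [-3.03, 3.03]. Speed limits (rad/s): [2.39, 2.39, 3.01, 3.14, 3.14, 3.14].

## Interface

Orientations are given as [roll, pitch, yaw] about the fixed x, y, z axes, in that order (R = Rz(yaw) Ry(pitch) Rx(roll)).
In Python, from station import arm gives the robot as it stands.
- The arm moves only by the tool jog_arm, never from a script. Its argument "motion" is a list of rows, each an object of numbers: "dx", "dy", "dz": the shift along the tool's x, y, z in m; "twist": the turn about the tool's x in degrees. In form: [{"dx": .., "dy": .., "dz": .., "twist": ..}, ...]. A call has 1 to 20 rows; each row is the pose to reach, as a shift and turn from the pose commanded when the call began, along the tool's axes at that moment; what a row does not reach only later rows make up. A row lasts 1/12 s, in which the tool goes at most 41.7 mm and 7.16 degrees, less where a joint would pass 70% of its speed; a pose out of reach is approached as far as the arm can. A call with a gripper value outside its range is refused whole. "gripper" is the finger opening in m, from 0 to 0.0876, set as the call begins (left out, the last holds). The fingers move at their own pace and stop on an object; "newtons" is the grip in N (left out, the last holds). Time passes only in rows, so rows that repeat a pose let the fingers close. It gives the time, the measured TCP pose, the force and the opening at its end, in the units of the state.
- arm.get_state(): the state, without advancing time (a new reading comes with each control period).
- arm.grab_frame(name): name is "side" or "top"; returns the picture (420x560x3 uint8, red, green, blue); there is no depth.
- arm.camera_model(name): a dict with "camera_matrix" (3x3 intrinsics, pixels), "k1" (the pictures are not rectified: a ray, as slopes to the right and down, at radius r is drawn at 1 + k1 r^2 times it, then the intrinsics apply), "eye" and "attitude" of the camera in the world. Camera axes: x right, y down, z forward; pixel columns grow to the right and rows downward; lengths in m; the calibration is good to about 2 mm. A picture is of the moment at which its call begins. camera_model takes no time and is no camera call.
- arm.job_done(): hands the job in, once; it reports no verdict.
The state is a dict: "t": time; "q": joint angles; "qd": joint speeds; "joint_efforts": joint torques, N m; "eef_pos": TCP position; "ee_rot": TCP orientation; "force": force on the tool from outside, world axes, zero at the start; "moment": the same for the moment, N m; "width": finger opening in m.
Only numpy, scipy, OpenCV 4.12 (cv2) and the standard library are available. Lean on these libraries where they do the work, as an engineer would, in place of code of your own. Each camera call takes 0.05 s, during which the arm holds its last target.

## Task

The ball has been gauged: take the flat gauge plate off its sloping rest, stand it on edge in the empty middle slot of the slotted rack and let go of it. Then take the dish by the handle over its middle, lift it straight up about 10 cm off its stand, and only then turn it level through a quarter turn, square to its stand, so that its pouring lip points to the side where the parts bin is, with the loose ball staying in the middle of the dish all the while and never touched. The job finishes while holding: keep the dish still and level in the gripper above its stand, ball in the middle, and leave everything else where it is.

Things in the scene. Friction and masses are not known exactly. Their poses are not given: they have to be found in the camera images.
- gauge_center (a point): centre of the loose gauge: a plain aluminium plate 90 mm wide, 100 mm long and 6 mm thick with dark round gauge marks of several sizes, about 0.14 kg. Its x axis is normal to the plate, y runs along its width, z runs from the lower edge to the upper edge. At the start it lies on the sloping rest, leaning 25 degrees from vertical with its upper edge towards the robot; the upper 45 mm stick out free of the support on both faces
- gauge_foot (a point): middle of the gauge's lower edge (50 mm below its centre along its z); same axes as the gauge
- rest: fixed wooden sloping rest, base 110 x 90 x 8 mm, origin at the centre of its underside; its slope goes down towards its +x, and a support 70 mm wide bears the lower 55 mm of the gauge, whose foot stands on a ledge
- rack: fixed wooden rack, base 150 (x) x 110 (y) x 8 mm, origin at the centre of its underside; three slots 10 mm wide and 100 mm long run along its y, 42 mm apart in its x, between thin walls that reach 32 mm above its underside and then flare outward to 40 mm. The two outer slots hold smaller plates (tops 63 mm above the underside); the middle slot is empty
- rack_slot (a point): middle of the floor of the empty middle slot, 8 mm above the table, where the gauge's lower edge has to stand; x across the slot, y along it
- stand: fixed dish stand: square wooden base 120 x 120 x 10 mm with a round aluminium post 76 mm across whose flat top is 30 mm above the table; origin at the centre of its underside. The dish's lip points along its +x at the start, away from the robot
- dish_handle (a point): centre of the dish's grip: a black block 14 mm (dish x) by 50 mm (dish y) by 24 mm high on a thin arch over the dish's middle, 100 mm above the dish's underside, 130 mm above the table at the start. x points to the pouring lip, z up. The loose steel dish (132 mm across, rim 30 mm high, 0.25 kg) stands on the stand's post by its flat foot 68 mm across
- dish_lip (a point): tip of the dish's pouring lip, a tongue 30 mm wide, 80 mm from the dish's axis along its x and 30 mm above its underside
- dish_middle (a point): where the ball's centre lies when it rests in the middle of the dish, 21 mm above the dish's underside; the dish's inside rises from there in all directions, 12 degrees, then 35 degrees near the rim; same axes as the dish
- ball_center (a point): centre of the loose steel ball, 28 mm across, 0.09 kg, which rolls freely in the dish
- bin_mouth (a point): middle of the open top of the fixed grey plastic parts bin, 140 x 140 x 120 mm, with a small swing door on its robot side; 120 mm above the table. The bin is on one side (left or right) of the stand and the rack on the other
- plate_a_center (a point): bystander: centre of a plate 85 x 55 x 6 mm on edge in the rack's slot nearer the robot
- plate_b_center (a point): bystander: centre of a plate 85 x 55 x 6 mm on edge in the rack's slot farther from the robot
- mallet_mid (a point): bystander: centre of a yellow mallet head 50 x 90 x 50 mm lying on the table
- jar_mid (a point): bystander: centre of a closed jar 60 mm across, 80 mm high
- wrench_grip (a point): bystander: the handle of a wrench lying flat on the table between the robot and the mallet head

How it is judged:
By the outcome, as a careful person would: the job done as asked, in the order asked, and still so for the second after the job is handed in, while the arm keeps its last pose, push and grip.
It also fails if it takes over 64 s, if anything falls off the work surface, if the arm or the gripper's body presses on something with over 40 N, if the wrist force passes 120 N, or if a joint passes its speed limit or range.

## Working session

There is one attempt and no reset: what is moved stays moved. The work goes in short steps, Python scripts to look and compute and a tool call to move; the robot and the scene stay as the last step left them, time stands still between calls to the robot, and variables do not carry over. Pictures are saved under pics/ and viewed, and the job is handed in when it is done.

Besides the shell and the picture viewer there is one more tool, called after "Call:" in YAML: its name, and indented under it one key for each argument. jog_arm: Moves the arm, as the interface text tells. Its arguments: {"type":"object","properties":{"motion":{"type":"array"},"gripper":{"type":"number"},"newtons":{"type":"number"}},"required":["motion"]}

```bash
ls; mkdir -p pics
python3 - <<'E'
from station import arm
import cv2
s=arm.get_state();print(s)
for n in("side","top"):
    cv2.imwrite(f"pics/{n}0.png",arm.grab_frame(n)[:,:,::-1]);print(n,arm.camera_model(n))
E
```

```text
pics
{'t': 0.0, 'q': array([-9.16885375e-01,  3.59397473e-01,  1.10505833e-02, -3.66544752e-04,
       -1.22411641e+00, -2.88095572e-01]), 'qd': array([-0.00039475, -0.00133858,  0.00075352,  0.0002939 , -0.00062634,
       -0.00200773]), 'joint_efforts': array([-3.81296617e-03, -5.82713270e+01,  2.93045175e+01,  6.99667767e+00,
        6.91859706e-03, -1.54348954e-04]), 'eef_pos': array([ 0.24125635, -0.62989356,  0.23660928]), 'ee_rot': array([0.08428844, 1.5690941 , 2.02077532]), 'force': array([-0.18868259, -0.53119854,  0.42982492]), 'moment': array([ 0.03623793, -0.01197711, -0.0315885 ]), 'width': 0.08771524511192519}
side {'camera_matrix': array([[417.36605676,   0.        , 282.29587036],
       [  0.        , 417.36605676, 213.50908903],
       [  0.        ,   0.        ,   1.        ]]), 'k1': -0.11044767026713675, 'eye': array([ 0.45252389, -0.81788036,  0.57375113]), 'attitude': array([-2.09096200e+00,  1.64865544e-03, -9.96972569e-02])}
top {'camera_matrix': array([[507.60496757,   0.        , 279.8935088 ],
       [  0.        , 507.60496757, 209.05156253],
       [  0.        ,   0.        ,   1.        ]]), 'k1': -0.050107480641982546, 'eye': array([ 0.33747381, -0.01376695,  1.18957961]), 'attitude': array([-2.95716018,  0.02515612, -1.59845041])}
```

View pics/side0.png

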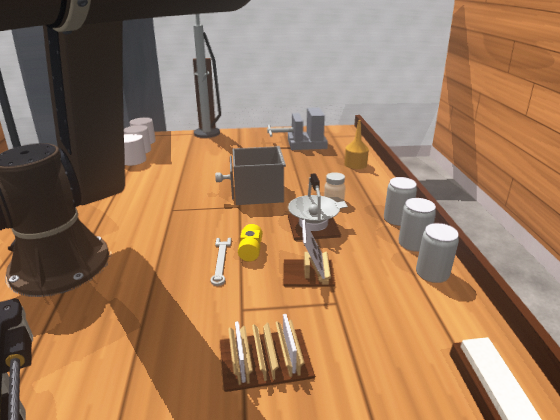

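View pics/top0.png

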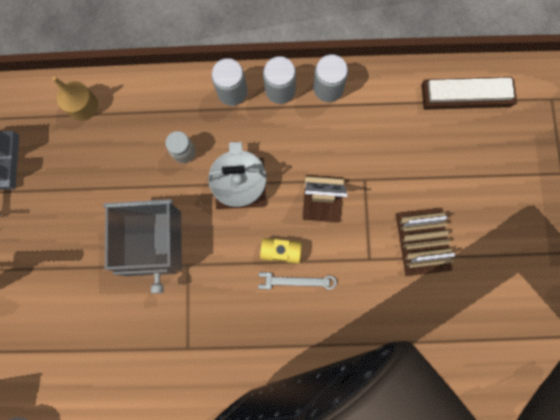

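The top view has the bin on the left (+y, about 140,237), the dish at (237,178), the rest with the gauge at (324,195) and the rack at (425,242). I'll write the helpers and look at enlarged crops.

```bash
cat > h.py <<'E'
import numpy as np, cv2
from scipy.spatial.transform import Rotation as Ro
from station import arm
CM={n:arm.camera_model(n) for n in("side","top")}
def Rm(rpy): return Ro.from_euler('xyz',rpy).as_matrix()
def ray(n,px):
    c=CM[n];K=c['camera_matrix'];u=cv2.undistortPoints(np.array(px,float).reshape(-1,1,2),K,np.array([c['k1'],0,0,0,0.]))[:,0]
    d=np.c_[u,np.ones(len(u))]@Rm(c['attitude']).T
    return c['eye'],d/np.linalg.norm(d,axis=1)[:,None]
def plane(n,px,z):
    e,d=ray(n,px);return e+d*((z-e[2])/d[:,2])[:,None]
def tri(ps,pt):
    e1,d1=ray('side',ps);e2,d2=ray('top',pt);out=[]
    for a,b in zip(d1,d2):
        A=np.c_[a,-b];s,*_=np.linalg.lstsq(A,e2-e1,rcond=None);p=e1+a*s[0];q=e2+b*s[1];out.append(np.r_[(p+q)/2,np.linalg.norm(p-q)])
    return np.array(out)
def proj(n,P):
    c=CM[n];P=(np.atleast_2d(P)-c['eye'])@Rm(c['attitude'])
    return cv2.projectPoints(P.reshape(-1,1,3),np.zeros(3),np.zeros(3),c['camera_matrix'],np.array([c['k1'],0,0,0,0.]))[0][:,0]
def crop(src,dst,x0,y0,x1,y1,f):
    im=cv2.imread(src)[y0:y1,x0:x1];cv2.imwrite(dst,cv2.resize(im,None,fx=f,fy=f,interpolation=cv2.INTER_CUBIC))
E
python3 - <<'E'
from h import *
crop('pics/top0.png','pics/t_rest.png',280,160,380,235,8)
crop('pics/top0.png','pics/t_rack.png',385,200,465,260,10)
crop('pics/top0.png','pics/t_dish.png',195,130,280,215,7)
crop('pics/side0.png','pics/s_rest.png',270,165,360,295,4)
crop('pics/side0.png','pics/s_rack.png',210,305,320,390,7)
E
```

```text
(no output)
```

View pics/t_rest.png

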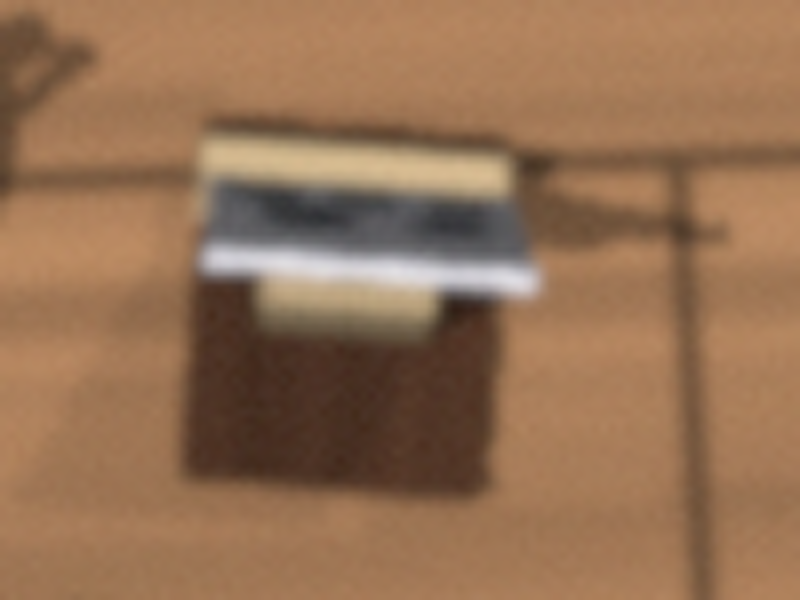

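View pics/t_rack.png

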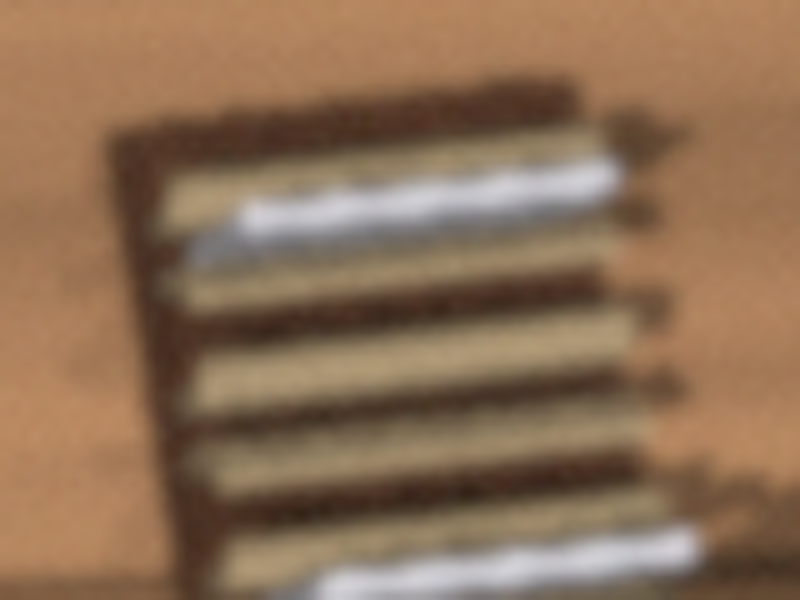

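View pics/t_dish.png

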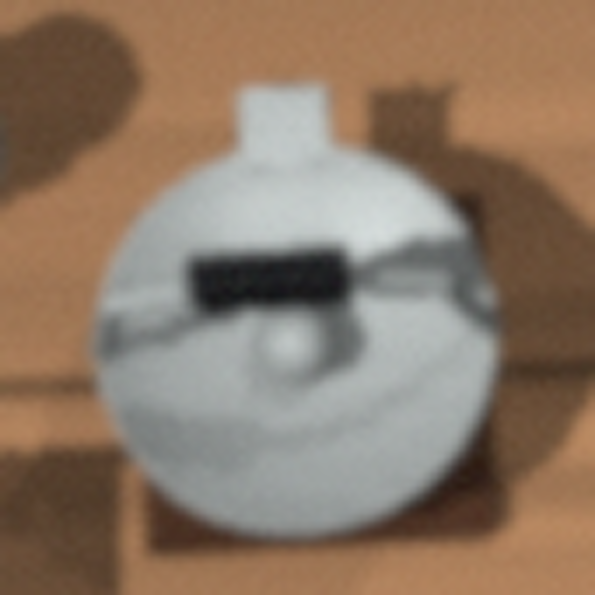

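View pics/s_rest.png

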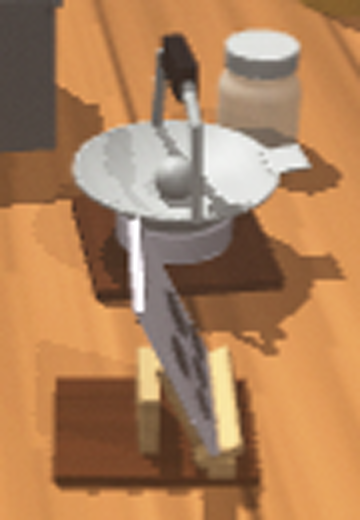

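View pics/s_rack.png

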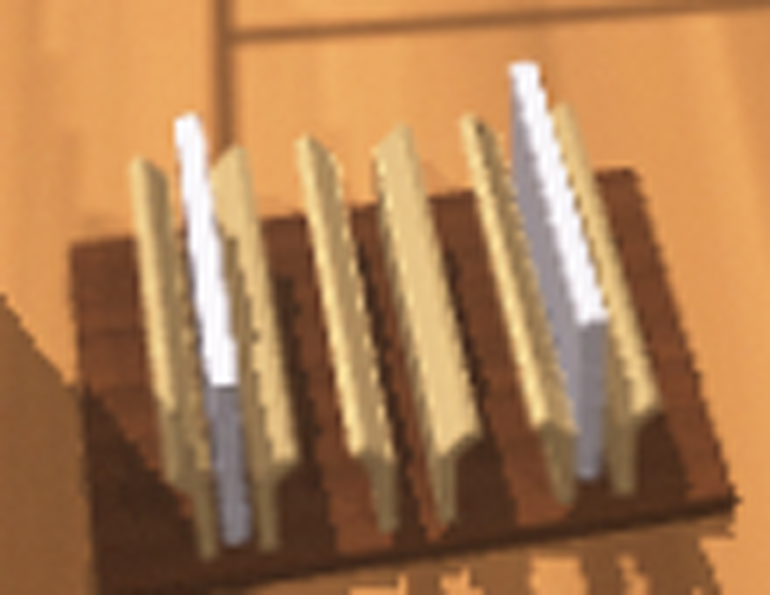

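Crops show the gauge's bright upper edge (top view about (305,192)–(348,195)), the rack's empty slot between the two middle walls, and the dish handle's black block at (233,170). Next I'll measure these.

Run:
```python
from h import *
np.set_printoptions(precision=4,suppress=True)
T=lambda p,o,f:(np.array(p)+0.5)/f-0.5+np.array(o)
# gauge upper edge
t=T([[202,260],[540,283]],(280,160),8); s=T([[136,221],[139,307]],(270,165),4)
print('gauge top edge tri',tri(s,t))
# gauge lower foot corner near: side (215,450)
# rest base corners top z=.008 (near robot), 
print('rest base',plane('top',T([[188,478],[488,493]],(280,160),8),.008), plane('side',T([[55,380],[55,485],[258,485]],(270,165),4),.008))
# rack
print('rack base top',plane('top',T([[110,135],[573,78]],(385,200),10),.008))
print('rack base side',plane('side',T([[72,245],[632,172],[735,500]],(210,305),7),.008))
# flared tops of the middle walls, side view, outer tip ends z=.04
w=T([[300,138],[405,127],[352,452],[478,436]],(210,305),7)
print('mid walls tips side z.04',plane('side',w,.040))
w=T([[190,395],[190,415],[637,315],[205,478],[645,420]],(385,200),10)
print('mid walls top',plane('top',w,.040))
# plates tops z=.063
im=cv2.imread('pics/top0.png');hsv=cv2.cvtColor(im,cv2.COLOR_BGR2HSV)
m=((hsv[:,:,2]>190)&(hsv[:,:,1]<40)).astype(np.uint8)
def blobs(m,box,n,z):
    mm=np.zeros_like(m);x0,y0,x1,y1=box;mm[y0:y1,x0:x1]=m[y0:y1,x0:x1]
    k,l,st,c=cv2.connectedComponentsWithStats(mm)
    for i in range(1,k):
        if st[i,4]>25:
            ys,xs=np.where(l==i);P=plane(n,np.c_[xs,ys],z);ctr=P.mean(0);u,sv,vt=np.linalg.svd((P-ctr)[:,:2],full_matrices=False)
            pr=(P-ctr)[:,:2]@vt.T;print(n,st[i],ctr,'dir',np.degrees(np.arctan2(vt[0,1],vt[0,0])),'ext',np.ptp(pr,axis=0))
blobs(m,(385,200,470,280),'top',.063)
# handle
m=(hsv[:,:,2]<60).astype(np.uint8); print('handle');blobs(m,(215,155,260,185),'top',.142)
ims=cv2.imread('pics/side0.png');hs=cv2.cvtColor(ims,cv2.COLOR_BGR2HSV)
m2=((hs[:,:,2]>215)&(hs[:,:,1]<25)).astype(np.uint8);blobs(m2,(210,305,320,390),'side',.063)
```

```text
gauge top edge tri [[ 0.5752 -0.0474  0.1116  0.0003]
 [ 0.5641 -0.138   0.1165  0.001 ]]
rest base [[ 0.5323 -0.0441  0.008 ]
 [ 0.5251 -0.1321  0.008 ]] [[ 0.5312 -0.0465  0.008 ]
 [ 0.5217 -0.1393  0.008 ]
 [ 0.6278 -0.1505  0.008 ]]
rack base top [[ 0.5403 -0.2625  0.008 ]
 [ 0.5504 -0.3729  0.008 ]]
rack base side [[ 0.3925 -0.2781  0.008 ]
 [ 0.5394 -0.2663  0.008 ]
 [ 0.5492 -0.3742  0.008 ]]
mid walls tips side z.04 [[ 0.4526 -0.2774  0.04  ]
 [ 0.4793 -0.2761  0.04  ]
 [ 0.4602 -0.3774  0.04  ]
 [ 0.4888 -0.3756  0.04  ]]
mid walls top [[ 0.4743 -0.2698  0.04  ]
 [ 0.4697 -0.2695  0.04  ]
 [ 0.4893 -0.3731  0.04  ]
 [ 0.4553 -0.2719  0.04  ]
 [ 0.4652 -0.3728  0.04  ]]
top [410 217  36   6  58] [ 0.5142 -0.3213  0.063 ] dir -85.16189518830147 ext [0.0799 0.0049]
top [418 254  36   6  55] [ 0.4305 -0.3322  0.063 ] dir -84.92820678557224 ext [0.079  0.0033]
handle
top [223 167  22   7 129] [0.6222 0.1045 0.142 ] dir -89.4251390763768 ext [0.0451 0.0145]
side [283 314  13  37 127] [ 0.5126 -0.325   0.063 ] dir -85.29032880264242 ext [0.0832 0.0057]
side [235 322   8  38 129] [ 0.4288 -0.3347  0.063 ] dir -84.99639903023038 ext [0.0823 0.0054]
```

```bash
cat >> h.py <<'E'
def wrap(a): return (a+90)%180-90
def delta(target,jaw_deg=None,s=None):
    "shift in current tool axes and twist to put TCP at target with jaw line along jaw_deg"
    s=s or arm.get_state();R=Rm(s['ee_rot']);d=R.T@(np.array(target)-s['eef_pos'])
    zz=R[:,2];a=np.degrees(np.arctan2(zz[1],zz[0]));print('jaw now',round(a,2),'pos',s['eef_pos'].round(4),'tx',R[:,0].round(4))
    print('dxyz',d.round(4),'twist',None if jaw_deg is None else round(-wrap(jaw_deg-a),2),'(tool x down: +twist lowers yaw)')
E
python3 - <<'E'
from h import *
np.set_printoptions(precision=4,suppress=True)
im=cv2.imread('pics/top0.png');ims=cv2.imread('pics/side0.png')
crop('pics/side0.png','pics/s_dish.png',285,165,350,240,9)
crop('pics/side0.png','pics/s_rest2.png',275,210,345,295,9)
delta([.579,-.094,.2],-6)
print(Rm(arm.get_state()['ee_rot']))
hs=cv2.cvtColor(ims,cv2.COLOR_BGR2HSV)
# handle in top at face centre z .142
h=cv2.cvtColor(im,cv2.COLOR_BGR2HSV)
m=(h[155:185,215:260,2]<60);ys,xs=np.where(m);print(xs.mean()+215,ys.mean()+155)
m=(hs[168:195,300:330,2]<70);ys,xs=np.where(m);print(xs.mean()+300,ys.mean()+168,len(xs))
print(tri([[xs.mean()+300,ys.mean()+168]],[[233.2,169.9]]))
E
```

```text
jaw now 110.95 pos [ 0.2412 -0.63    0.2367] tx [-0.0007  0.0013 -1.    ]
dxyz [ 0.0372 -0.5071  0.3797] twist -63.05 (tool x down: +twist lowers yaw)
[[-0.0007 -0.9339 -0.3576]
 [ 0.0013 -0.3576  0.9339]
 [-1.      0.0002  0.0014]]
233.25581395348837 169.75968992248062
313.8641975308642 180.53086419753086 81
[[0.6237 0.1058 0.1318 0.002 ]]
```

View pics/s_dish.png

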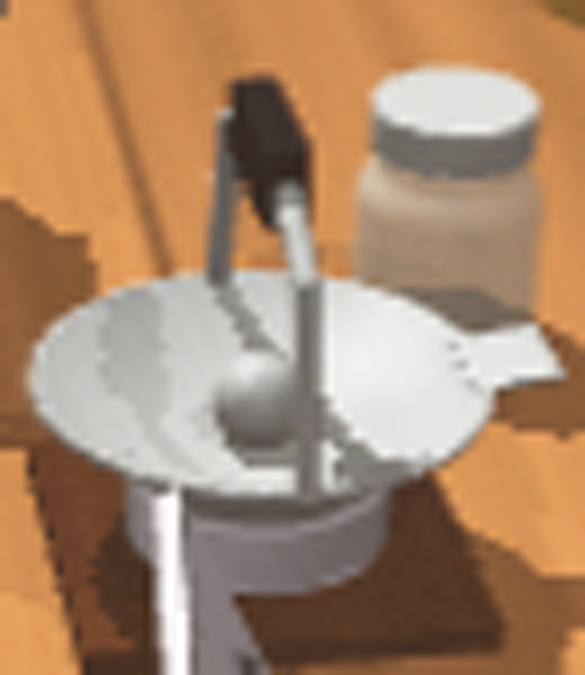

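View pics/s_rest2.png

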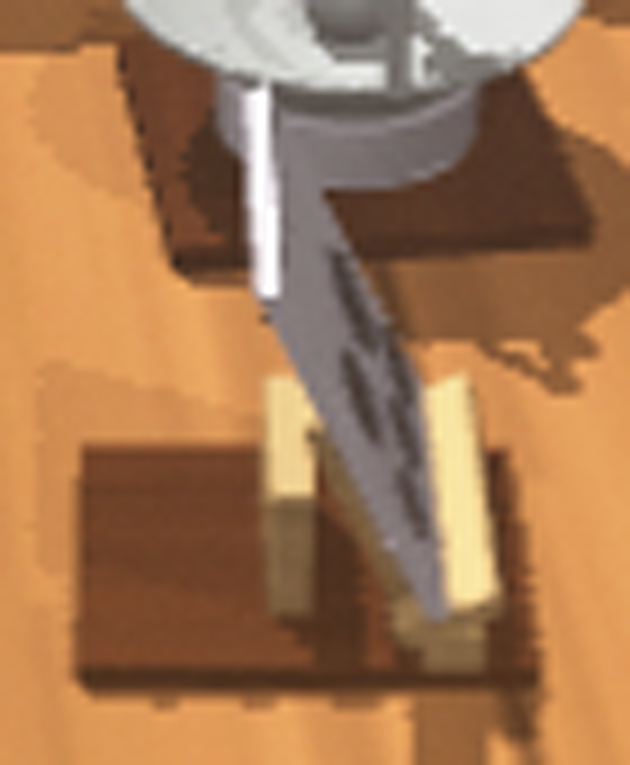

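Call:
jog_arm:
  motion:
    - {"dx": 0.0, "dy": -0.02, "dz": 0.015, "twist": -3}
    - {"dx": 0.005, "dy": -0.05, "dz": 0.037, "twist": -7}
    - {"dx": 0.008, "dy": -0.082, "dz": 0.061, "twist": -12}
    - {"dx": 0.011, "dy": -0.114, "dz": 0.085, "twist": -17}
    - {"dx": 0.014, "dy": -0.146, "dz": 0.109, "twist": -22}
    - {"dx": 0.017, "dy": -0.178, "dz": 0.133, "twist": -27}
    - {"dx": 0.02, "dy": -0.21, "dz": 0.157, "twist": -32}
    - {"dx": 0.023, "dy": -0.242, "dz": 0.181, "twist": -37}
    - {"dx": 0.026, "dy": -0.274, "dz": 0.205, "twist": -42}
    - {"dx": 0.029, "dy": -0.306, "dz": 0.229, "twist": -47}
    - {"dx": 0.032, "dy": -0.338, "dz": 0.253, "twist": -51}
    - {"dx": 0.035, "dy": -0.37, "dz": 0.277, "twist": -55}
    - {"dx": 0.038, "dy": -0.402, "dz": 0.301, "twist": -58}
    - {"dx": 0.041, "dy": -0.434, "dz": 0.325, "twist": -60}
    - {"dx": 0.044, "dy": -0.465, "dz": 0.348, "twist": -62}
    - {"dx": 0.046, "dy": -0.488, "dz": 0.365, "twist": -63}
    - {"dx": 0.047, "dy": -0.502, "dz": 0.376, "twist": -63}
    - {"dx": 0.047, "dy": -0.507, "dz": 0.38, "twist": -63}
    - {"dx": 0.047, "dy": -0.507, "dz": 0.38, "twist": -63}

```text
t: 1.68
eef_pos: [0.5793, -0.0928, 0.1899]
ee_rot: [0.177, 1.57, -3.068]
force: [0.6, -0.6, 0.4]
width: 0.0874
```

Run:
```python
from h import *
np.set_printoptions(precision=4,suppress=True)
delta([.579,-.094,.087],-6)
cv2.imwrite("pics/side1.png",arm.grab_frame("side")[:,:,::-1]);cv2.imwrite("pics/top1.png",arm.grab_frame("top")[:,:,::-1])
crop('pics/side1.png','pics/s1.png',230,120,370,300,4)
crop('pics/top1.png','pics/t1.png',270,140,400,240,6)
print(arm.get_state()['q'])
print('foot near corner',plane('side',[[323.6,277.8]],.0234))
```

```text
jaw now 174.06 pos [ 0.5793 -0.0928  0.1899] tx [-0.001  -0.0001 -1.    ]
dxyz [0.1029 0.0012 0.0001] twist 0.06 (tool x down: +twist lowers yaw)
[ 0.1715  0.2494 -0.256  -0.0001 -1.0663 -0.2768]
foot near corner [[ 0.6064 -0.1404  0.0234]]
```

View pics/s1.png

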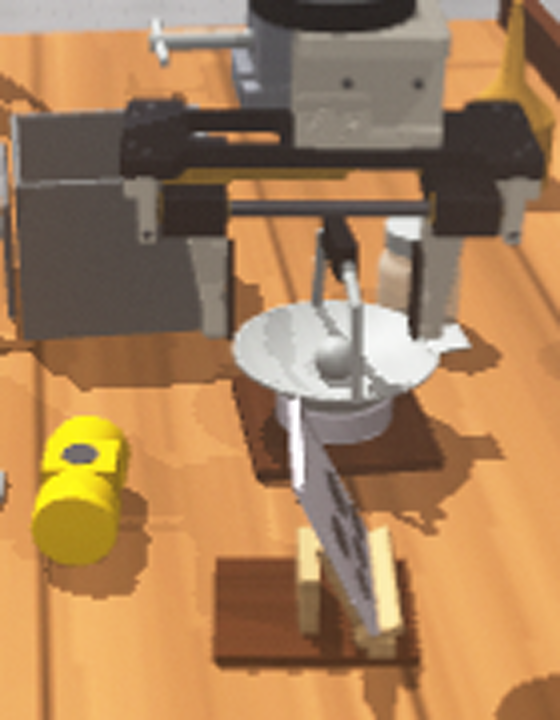

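View pics/t1.png

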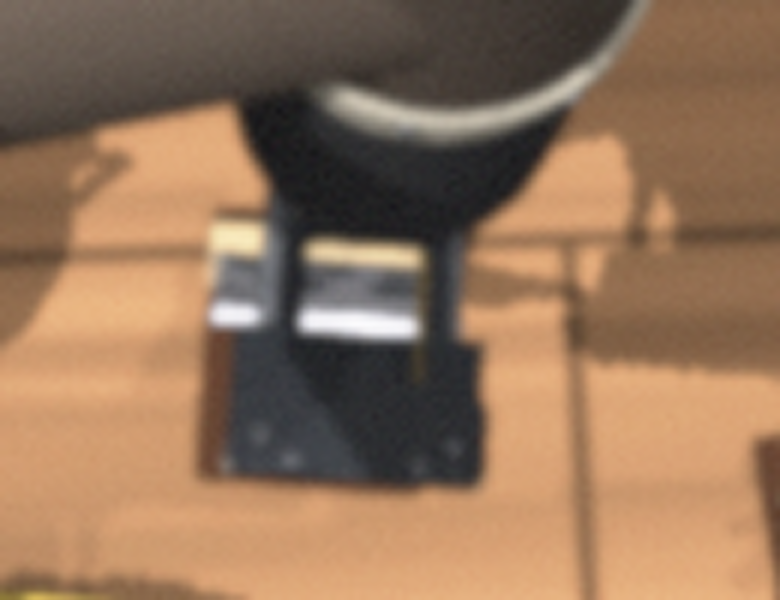

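The side view confirms the fingers straddle the plate's bright upper edge (about (303,220)–(306,242)). Descending straight.

Call:
jog_arm:
  motion:
    - {"dx": 0.015}
    - {"dx": 0.04, "dy": 0.0}
    - {"dx": 0.065, "dy": 0.0}
    - {"dx": 0.083, "dy": 0.0}
    - {"dx": 0.094}
    - {"dx": 0.1}
    - {"dx": 0.102}
    - {"dx": 0.102}

```text
invalid input
```

Run:
```python
from h import *
cv2.imwrite("pics/side2.png",arm.grab_frame("side")[:,:,::-1])
crop('pics/side2.png','pics/s2.png',240,160,360,300,4)
s=arm.get_state();print(s['t'],s['eef_pos'],s['force'])
```

```text
1.8333 [ 0.57831643 -0.09485125  0.19047817] [ 0.23055581  0.36803057 -0.51600099]
```

View pics/s2.png

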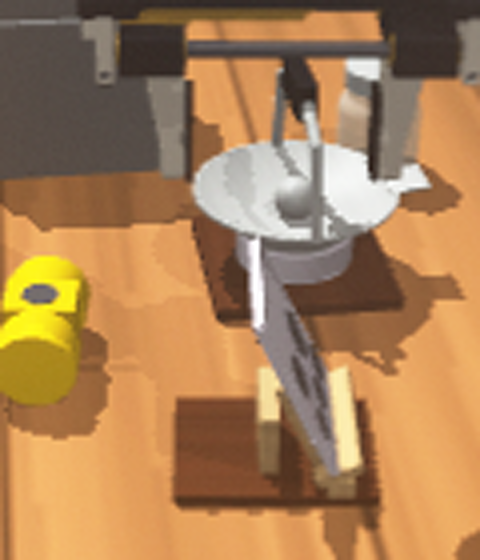

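The move was refused because each row needs all four keys; the picture shows nothing has moved. I'll resend it.

Call:
jog_arm:
  motion:
    - {"dx": 0.015, "dy": 0, "dz": 0, "twist": 0}
    - {"dx": 0.04, "dy": 0, "dz": 0, "twist": 0}
    - {"dx": 0.065, "dy": 0, "dz": 0, "twist": 0}
    - {"dx": 0.083, "dy": 0, "dz": 0, "twist": 0}
    - {"dx": 0.094, "dy": 0, "dz": 0, "twist": 0}
    - {"dx": 0.1, "dy": 0, "dz": 0, "twist": 0}
    - {"dx": 0.102, "dy": 0, "dz": 0, "twist": 0}
    - {"dx": 0.102, "dy": 0, "dz": 0, "twist": 0}

```text
t: 2.5
eef_pos: [0.5792, -0.0945, 0.0889]
ee_rot: [2.877, 1.57, -0.37]
force: [0.4, -0.4, 0.6]
width: 0.0873
```

Run:
```python
from h import *
cv2.imwrite("pics/side3.png",arm.grab_frame("side")[:,:,::-1])
crop('pics/side3.png','pics/s3.png',240,160,360,300,4)
s=arm.get_state();print(s['t'],s['eef_pos'],s['force'])
```

```text
2.55 [ 0.57950599 -0.09438638  0.08947197] [ 0.15111659  0.84907277 -0.29345938]
```

View pics/s3.png

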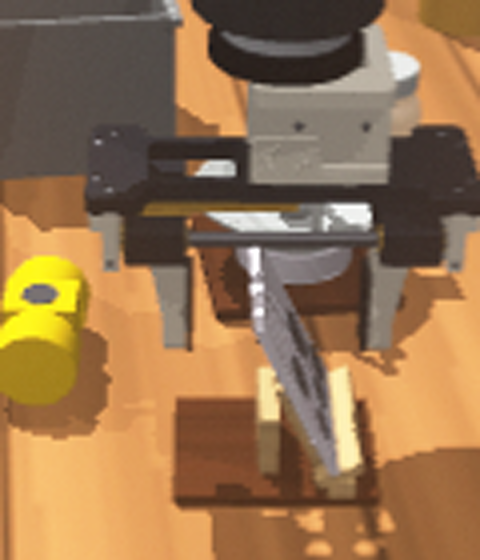

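The plate stands between the fingers, clear of the support. Closing gently.

Call:
jog_arm:
  motion:
    - {"dx": 0, "dy": 0, "dz": 0, "twist": 0}
    - {"dx": 0, "dy": 0, "dz": 0, "twist": 0}
    - {"dx": 0, "dy": 0, "dz": 0, "twist": 0}
    - {"dx": 0, "dy": 0, "dz": 0, "twist": 0}
    - {"dx": 0, "dy": 0, "dz": 0, "twist": 0}
    - {"dx": 0, "dy": 0, "dz": 0, "twist": 0}
    - {"dx": 0, "dy": 0, "dz": 0, "twist": 0}
    - {"dx": 0, "dy": 0, "dz": 0, "twist": 0}
    - {"dx": 0, "dy": 0, "dz": 0, "twist": 0}
    - {"dx": 0, "dy": 0, "dz": 0, "twist": 0}
  gripper: 0
  newtons: 8

```text
t: 3.38
eef_pos: [0.5789, -0.0941, 0.0885]
ee_rot: [0.322, 1.571, -2.925]
force: [-0.3, 0.3, 0.6]
width: 0.0269
```

Run:
```python
from h import *
cv2.imwrite("pics/side4.png",arm.grab_frame("side")[:,:,::-1])
crop('pics/side4.png','pics/s4.png',240,160,360,300,4)
s=arm.get_state();print(s['t'],s['eef_pos'],s['force'],s['width'])
```

```text
3.4333 [ 0.57881586 -0.09413373  0.08851531] [-0.81463716  0.20674392  1.44490973] 0.022418987200763497
```

View pics/s4.png

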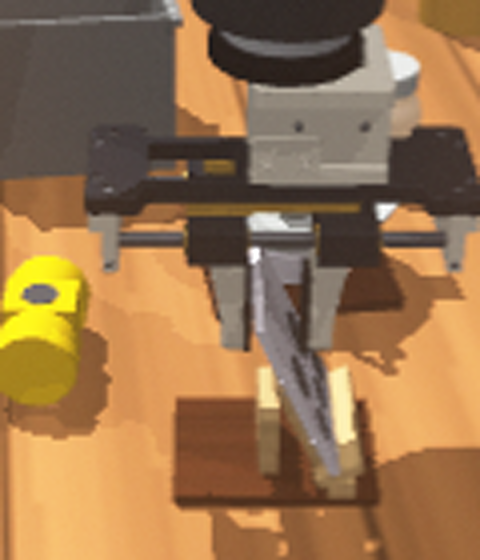

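Still closing (about 22 mm). I'll wait a little longer.

Call:
jog_arm:
  motion:
    - {"dx": 0, "dy": 0, "dz": 0, "twist": 0}
    - {"dx": 0, "dy": 0, "dz": 0, "twist": 0}
    - {"dx": 0, "dy": 0, "dz": 0, "twist": 0}
    - {"dx": 0, "dy": 0, "dz": 0, "twist": 0}

```text
t: 3.77
eef_pos: [0.5796, -0.0941, 0.089]
ee_rot: [-3.079, 1.569, -0.043]
force: [1.5, -0.9, 2.4]
width: 0.0212
```

Run:
```python
from h import *
cv2.imwrite("pics/side5.png",arm.grab_frame("side")[:,:,::-1])
crop('pics/side5.png','pics/s5.png',240,160,360,300,4)
s=arm.get_state();print(s['t'],s['eef_pos'],s['force'],s['width'])
```

```text
3.8167 [ 0.5795337  -0.09414657  0.08898022] [ 0.56216714 -0.09299904  3.6967814 ] 0.021156844210335406
```

View pics/s5.png

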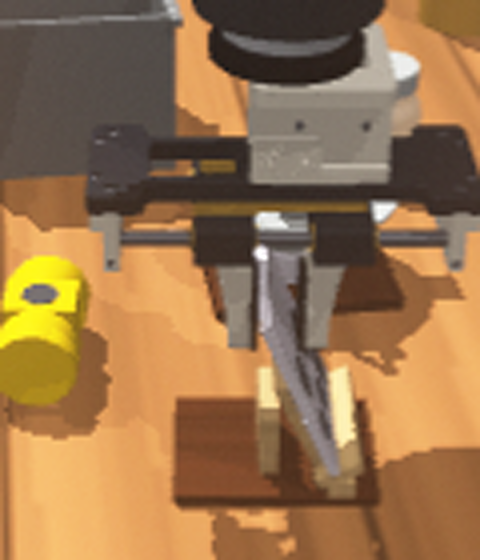

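Stalled at 21 mm on the tilted plate, as expected. Lifting slowly should square the plate up between the pads as it leaves the slope.

Call:
jog_arm:
  motion:
    - {"dx": -0.003, "dy": 0, "dz": 0, "twist": 0}
    - {"dx": -0.006, "dy": 0, "dz": 0, "twist": 0}
    - {"dx": -0.009, "dy": 0, "dz": 0, "twist": 0}
    - {"dx": -0.012, "dy": 0, "dz": 0, "twist": 0}
    - {"dx": -0.015, "dy": 0, "dz": 0, "twist": 0}
    - {"dx": -0.018, "dy": 0, "dz": 0, "twist": 0}
    - {"dx": -0.021, "dy": 0, "dz": 0, "twist": 0}
    - {"dx": -0.024, "dy": 0, "dz": 0, "twist": 0}

```text
t: 4.48
eef_pos: [0.5789, -0.0941, 0.1129]
ee_rot: [-0.131, 1.571, 2.905]
force: [3.0, -0.8, -2.4]
width: 0.0164
```

Run:
```python
from h import *
cv2.imwrite("pics/side6.png",arm.grab_frame("side")[:,:,::-1])
crop('pics/side6.png','pics/s6.png',240,140,360,300,4)
s=arm.get_state();print(s['t'],s['eef_pos'],s['force'],s['width'])
```

```text
4.5333 [ 0.57921285 -0.09415331  0.11348182] [ 3.05709277 -0.15232773 -0.32861237] 0.015995828495820066
```

View pics/s6.png

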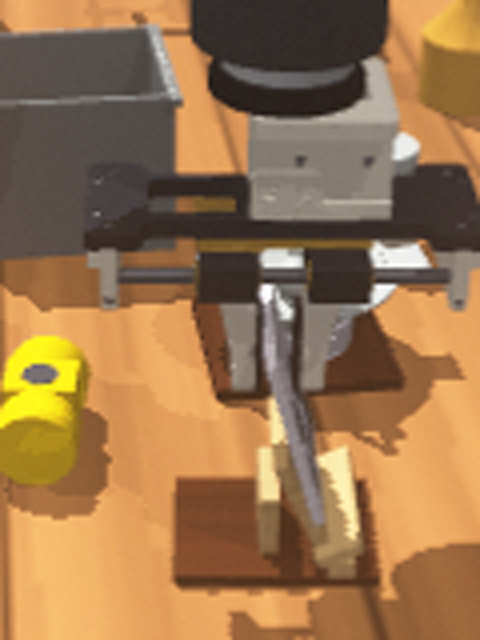

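It is coming upright (16 mm now). Continuing up.

Call:
jog_arm:
  motion:
    - {"dx": -0.004, "dy": 0, "dz": 0, "twist": 0}
    - {"dx": -0.008, "dy": 0, "dz": 0, "twist": 0}
    - {"dx": -0.012, "dy": 0, "dz": 0, "twist": 0}
    - {"dx": -0.016, "dy": 0, "dz": 0, "twist": 0}
    - {"dx": -0.02, "dy": 0, "dz": 0, "twist": 0}
    - {"dx": -0.025, "dy": 0, "dz": 0, "twist": 0}
    - {"dx": -0.03, "dy": 0, "dz": 0, "twist": 0}
    - {"dx": -0.036, "dy": 0, "dz": 0, "twist": 0}
    - {"dx": -0.044, "dy": 0, "dz": 0, "twist": 0}
    - {"dx": -0.052, "dy": 0, "dz": 0, "twist": 0}
    - {"dx": -0.06, "dy": 0, "dz": 0, "twist": 0}
    - {"dx": -0.067, "dy": 0, "dz": 0, "twist": 0}
    - {"dx": -0.072, "dy": 0, "dz": 0, "twist": 0}
    - {"dx": -0.075, "dy": 0, "dz": 0, "twist": 0}
    - {"dx": -0.075, "dy": 0, "dz": 0, "twist": 0}

```text
t: 5.78
eef_pos: [0.5792, -0.0941, 0.1884]
ee_rot: [-2.934, 1.57, 0.102]
force: [-0.1, 0.1, -0.7]
width: 0.0062
```

Run:
```python
from h import *
cv2.imwrite("pics/side7.png",arm.grab_frame("side")[:,:,::-1])
crop('pics/side7.png','pics/s7.png',240,100,360,300,4)
s=arm.get_state();print(s['t'],s['eef_pos'],s['force'],s['width'])
```

```text
5.8333 [ 0.5789508  -0.09409037  0.18779837] [-0.94952575  0.02831585 -3.32859953] 0.005939781284958682
```

View pics/s7.png

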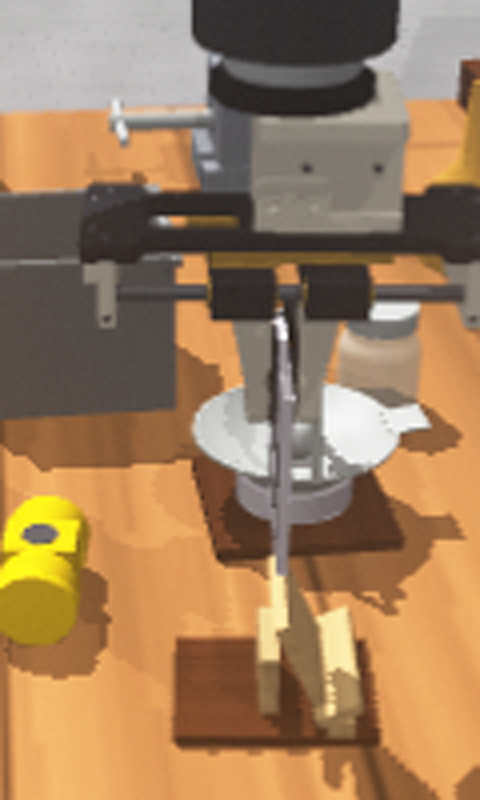

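The plate is now upright and flat in the pads (width 6 mm). I'll find its lower edge relative to the TCP.

Run:
```python
from h import *
np.set_printoptions(precision=4,suppress=True)
crop('pics/side7.png','pics/s7b.png',295,165,330,255,9)
n=np.array([np.cos(np.radians(-6)),np.sin(np.radians(-6)),0]);p0=np.array([.579,-.0941,.188])
e,d=ray('side',[[309.3,179],[310.9,243.6]])
for di in d:
    P=e+di*((p0-e)@n)/(di@n);print(P, 'rel TCP z',P[2]-.188,'y',(P-p0)@[.1045,.9945,0])
yr=np.array([.1045,.9945,0])
for nm,dv,dz in (('top corner',-.046,.025),('bot',-.046,-.072)): print(nm,proj('side',p0+yr*dv+[0,0,dz]))
delta([.471,-.3262,.165],185)
```

```text
[ 0.5824 -0.0615  0.2155] rel TCP z 0.02753007567109894 y 0.03276543164333355
[ 0.571  -0.1699  0.1319] rel TCP z -0.05607624803810746 y -0.07617814631417716
top corner [[311.4427 198.2375]]
bot [[309.8089 241.7577]]
jaw now 173.96 pos [ 0.579  -0.0941  0.1878] tx [ 0.0003  0.0001 -1.    ]
dxyz [0.0227 0.2422 0.0829] twist -11.04 (tool x down: +twist lowers yaw)
```

View pics/s7b.png

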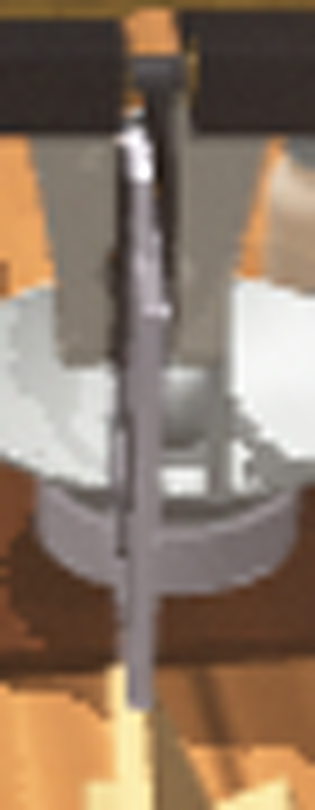

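The bottom edge sits about 75 mm below the TCP. Moving over the rack with a firmer grip.

Call:
jog_arm:
  motion:
    - {"dx": 0, "dy": 0.004, "dz": 0.001, "twist": 0}
    - {"dx": 0, "dy": 0.014, "dz": 0.005, "twist": -1}
    - {"dx": 0, "dy": 0.03, "dz": 0.01, "twist": -2}
    - {"dx": 0.0, "dy": 0.052, "dz": 0.018, "twist": -3}
    - {"dx": 0.0, "dy": 0.076, "dz": 0.026, "twist": -4}
    - {"dx": 0.0, "dy": 0.101, "dz": 0.035, "twist": -5}
    - {"dx": 0.0, "dy": 0.127, "dz": 0.043, "twist": -6}
    - {"dx": 0.002, "dy": 0.153, "dz": 0.052, "twist": -7}
    - {"dx": 0.005, "dy": 0.178, "dz": 0.061, "twist": -8}
    - {"dx": 0.008, "dy": 0.2, "dz": 0.069, "twist": -9}
    - {"dx": 0.012, "dy": 0.219, "dz": 0.075, "twist": -10}
    - {"dx": 0.016, "dy": 0.232, "dz": 0.08, "twist": -11}
    - {"dx": 0.02, "dy": 0.24, "dz": 0.082, "twist": -11}
    - {"dx": 0.023, "dy": 0.242, "dz": 0.083, "twist": -11}
    - {"dx": 0.023, "dy": 0.242, "dz": 0.083, "twist": -11}
    - {"dx": 0.023, "dy": 0.242, "dz": 0.083, "twist": -11}
  newtons: 20

```text
t: 7.17
eef_pos: [0.471, -0.3256, 0.1642]
ee_rot: [-0.499, 1.57, 2.729]
force: [0.3, -0.6, -1.8]
width: 0.006
```

Run:
```python
from h import *
cv2.imwrite("pics/side8.png",arm.grab_frame("side")[:,:,::-1]);cv2.imwrite("pics/top8.png",arm.grab_frame("top")[:,:,::-1])
crop('pics/side8.png','pics/s8.png',190,220,330,395,4.5)
crop('pics/top8.png','pics/t8.png',385,170,485,280,6)
s=arm.get_state();print(s['t'],s['eef_pos'],s['force'],s['width']);delta([.471,-.3262,.165],185)
```

```text
7.2667 [ 0.47148831 -0.32544684  0.16473722] [-0.54658476  0.22575726 -2.21540965] 0.005787274333392676
jaw now -175.0 pos [ 0.4715 -0.3254  0.1647] tx [ 3.e-04 -1.e-04 -1.e+00]
dxyz [-0.0003  0.0007  0.0006] twist -0.0 (tool x down: +twist lowers yaw)
```

View pics/s8.png

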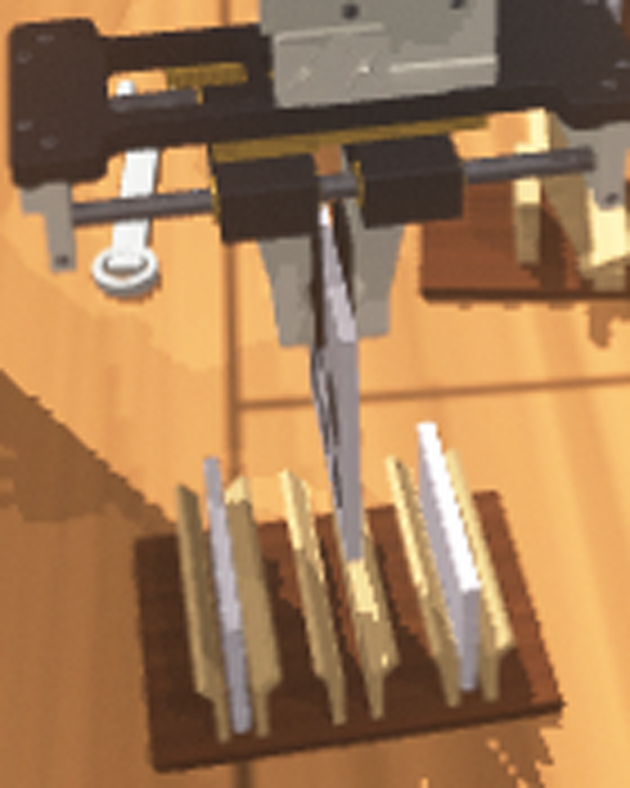

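View pics/t8.png

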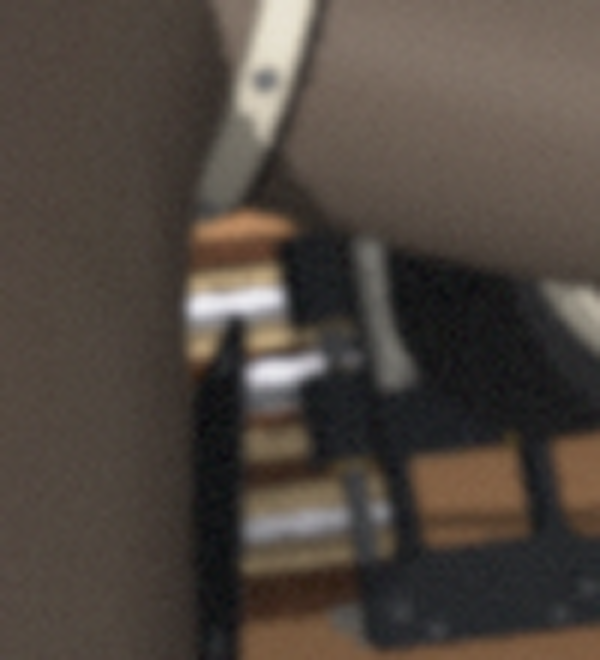

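The side view shows the plate above the middle slot (lower near corner about (268,344)), and it looks parallel to the slot. I'll compare the plate and slot within the same camera.

Run:
```python
from h import *
np.set_printoptions(precision=4,suppress=True)
a=np.radians(5);X=np.array([np.cos(a),np.sin(a),0]);Y=np.array([-np.sin(a),np.cos(a),0])
tcp=np.array([.4712,-.3255,.1647]);c=np.array([.471,-.3262,0])
crop('pics/side8.png','pics/s8b.png',225,285,300,385,8)
def onY(px,v): # intersect with plane Y.(P-c)=v
    e,d=ray('side',px);return np.array([e+q*((c+Y*v-e)@Y)/(q@Y) for q in d])
g=onY([[266.2,344],[270.4,344],[264.4,294.5],[269,294.5]],-.045+(tcp-c)@Y)
print('gauge near corners x,z rel c',[(round((p-c)@X,4),round(p[2],4)) for p in g])
for nm,px in (('wall tips',[[262.6,380],[278.9,368]]),):pass
T=lambda p,o,f:(np.array(p)+0.5)/f-0.5+np.array(o)
w=T([[333,690],[396,662],[290,480],[352,470]],(190,220),4.5)
P=plane('side',w,.04);print('walls mid tips',[((p-c)@X,(p-c)@Y) for p in P])
```

```text
gauge near corners x,z rel c [(np.float64(-0.0031), np.float64(0.0886)), (np.float64(0.0034), np.float64(0.0873)), (np.float64(-0.0033), np.float64(0.1876)), (np.float64(0.0031), np.float64(0.1866))]
walls mid tips [(np.float64(-0.010516580052764162), np.float64(-0.05846608134282748)), (np.float64(0.013106017880598791), np.float64(-0.05046607236059139)), (np.float64(-0.011878256988897587), np.float64(0.04481520793538323)), (np.float64(0.012814183918313281), np.float64(0.0457572949531126))]
```

View pics/s8b.png

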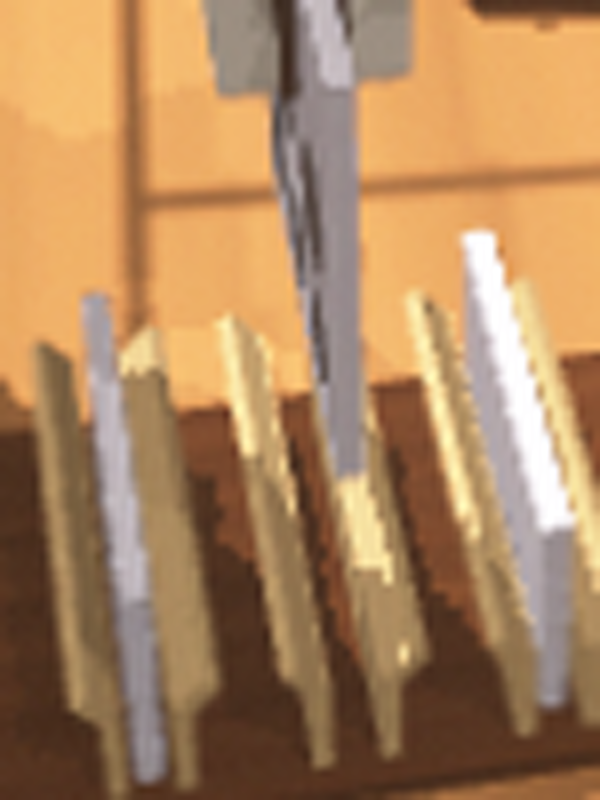

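Run:
```python
from h import *
np.set_printoptions(precision=4,suppress=True)
a=np.radians(5);X=np.array([np.cos(a),np.sin(a),0]);Y=np.array([-np.sin(a),np.cos(a),0]);c=np.array([.471,-.3262,0])
T=lambda p,o,f:(np.array(p)+0.5)/f-0.5+np.array(o)
for v in(-.05,):
    e,d=ray('side',T([[312,768],[334,766],[378,758],[402,756],[278,678],[428,655],[220,320],[155,328]],(225,285),8))
    for q in d:
        P=e+q*((c+Y*v-e)@Y)/(q@Y);print(round((P-c)@X,4),P[2].round(4))
# base corners from this frame
P=plane('side',T([[135,540],[497,492],[562,708],[155,770]],(190,220),4.5),.008)
print([((p-c)@X,(p-c)@Y) for p in P], P.mean(0))
e0=P[3]-P[0];e1=P[2]-P[1];print(np.degrees(np.arctan2(e0[0],-e0[1])),np.degrees(np.arctan2(e1[0],-e1[1])))
```

```text
-0.0101 0.0107
-0.0056 0.0103
0.0034 0.0107
0.0083 0.0102
-0.0161 0.0397
0.0139 0.04
-0.0234 0.1389
-0.0352 0.139
[(np.float64(-0.07441179857152974), np.float64(0.05475007527498963)), (np.float64(0.07382011158756858), np.float64(0.054107124246300556)), (np.float64(0.07312497781649688), np.float64(-0.05649030316305845)), (np.float64(-0.07461647883995437), np.float64(-0.05630612507526607))] [ 0.4706 -0.3272  0.008 ]
4.894402093579297 4.639885775286069
```

The slot centre is about 1 mm towards the robot from the gauge's line. I'll correct for that and lower to just above the floor.

Call:
jog_arm:
  motion:
    - {"dx": 0.004, "dy": 0.001, "dz": 0.001, "twist": 0}
    - {"dx": 0.014, "dy": 0.001, "dz": 0.001, "twist": 0}
    - {"dx": 0.026, "dy": 0.001, "dz": 0.001, "twist": 0}
    - {"dx": 0.036, "dy": 0.001, "dz": 0.001, "twist": 0}
    - {"dx": 0.042, "dy": 0.001, "dz": 0.001, "twist": 0}
    - {"dx": 0.047, "dy": 0.001, "dz": 0.001, "twist": 0}
    - {"dx": 0.052, "dy": 0.001, "dz": 0.001, "twist": 0}
    - {"dx": 0.057, "dy": 0.001, "dz": 0.001, "twist": 0}
    - {"dx": 0.062, "dy": 0.001, "dz": 0.001, "twist": 0}
    - {"dx": 0.067, "dy": 0.001, "dz": 0.001, "twist": 0}
    - {"dx": 0.07, "dy": 0.001, "dz": 0.001, "twist": 0}
    - {"dx": 0.071, "dy": 0.001, "dz": 0.001, "twist": 0}

```text
t: 8.27
eef_pos: [0.4698, -0.327, 0.093]
ee_rot: [-0.457, 1.57, 2.771]
force: [1.1, 0.2, -2.3]
width: 0.0059
```

Run:
```python
from h import *
cv2.imwrite("pics/side9.png",arm.grab_frame("side")[:,:,::-1])
crop('pics/side9.png','pics/s9.png',210,270,330,395,6)
s=arm.get_state();print(s['t'],s['eef_pos'],s['force'],s['moment'],s['width'])
```

```text
8.3167 [ 0.4698608  -0.32706891  0.09310482] [ 0.35691587  0.8739391  -1.89621521] [-0.00624883  0.14113652 -0.01791863] 0.005813148639097296
```

View pics/s9.png

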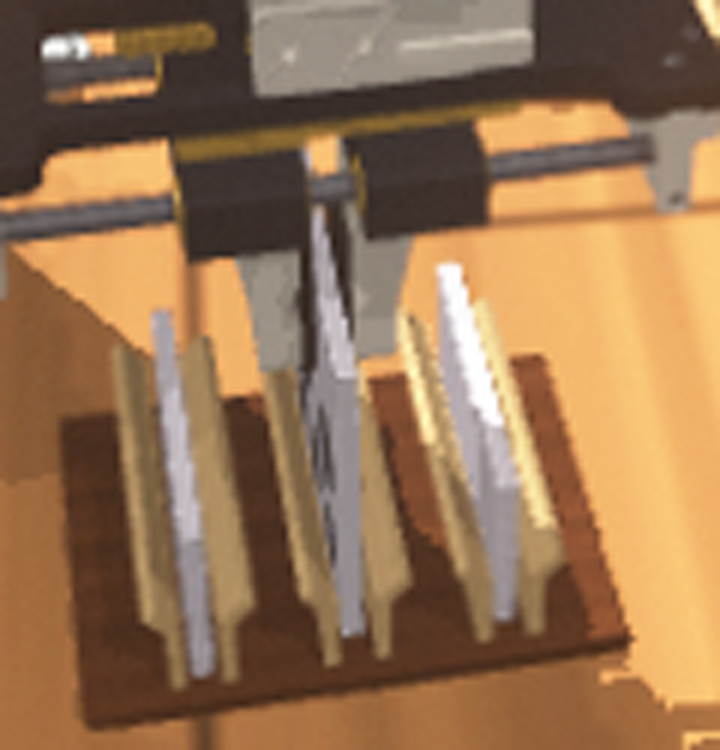

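The gauge is in the slot with no side force. Easing down to the floor.

Call:
jog_arm:
  motion:
    - {"dx": 0.002, "dy": 0, "dz": 0, "twist": 0}
    - {"dx": 0.004, "dy": 0, "dz": 0, "twist": 0}
    - {"dx": 0.006, "dy": 0, "dz": 0, "twist": 0}
    - {"dx": 0.007, "dy": 0, "dz": 0, "twist": 0}
    - {"dx": 0.008, "dy": 0, "dz": 0, "twist": 0}
    - {"dx": 0.008, "dy": 0, "dz": 0, "twist": 0}

```text
t: 8.82
eef_pos: [0.47, -0.3271, 0.0854]
ee_rot: [-0.385, 1.571, 2.843]
force: [0.5, 0.5, -1.7]
width: 0.0055
```

Run:
```python
from h import *
s=arm.get_state();print(s['t'],s['eef_pos'],s['force'],s['moment'],s['width'])
```

```text
8.8167 [ 0.46998154 -0.32711099  0.08541668] [ 0.49262718  0.45796434 -1.66305634] [0.01393249 0.08746968 0.01654995] 0.005547847616454494
```

Call:
jog_arm:
  motion:
    - {"dx": 0.001, "dy": 0, "dz": 0, "twist": 0}
    - {"dx": 0.002, "dy": 0, "dz": 0, "twist": 0}
    - {"dx": 0.002, "dy": 0, "dz": 0, "twist": 0}

```text
t: 9.07
eef_pos: [0.4703, -0.3272, 0.0852]
ee_rot: [2.317, 1.57, -0.737]
force: [-2.9, 4.8, 11.9]
width: 0.0057
```

Run:
```python
from h import *
cv2.imwrite("pics/side10.png",arm.grab_frame("side")[:,:,::-1])
crop('pics/side10.png','pics/s10.png',210,270,330,395,6)
s=arm.get_state();print(s['t'],s['eef_pos'],s['force'],s['moment'],s['width'])
```

```text
9.1167 [ 0.47032546 -0.32717224  0.08518898] [-3.69200894  4.1561986  12.05758515] [ 1.49743393  1.52796444 -0.11184416] 0.006118127438709718
```

View pics/s10.png

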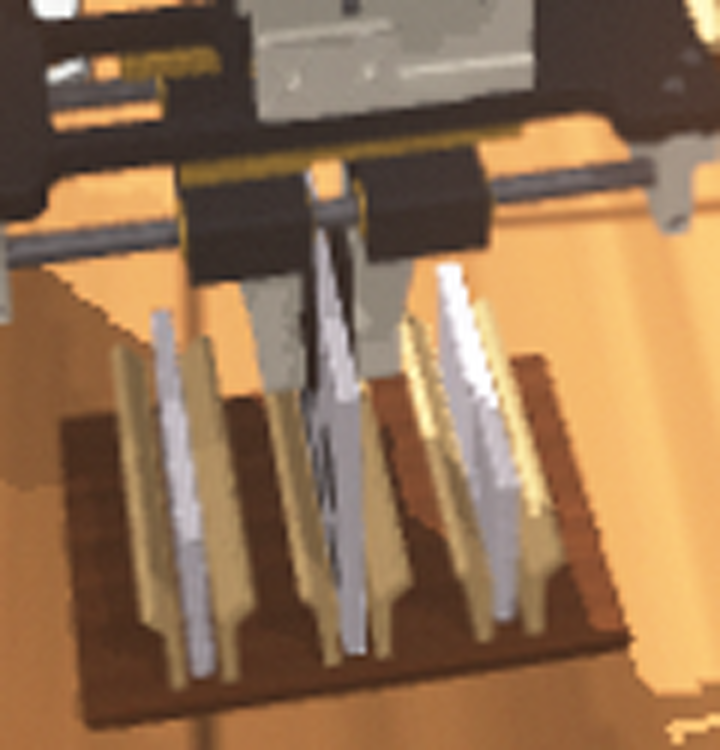

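The floor is touched (12 N up) and the plate stands seated, its foot level with its neighbours'. Releasing with a small opening.

Call:
jog_arm:
  motion:
    - {"dx": -0.001, "dy": 0, "dz": 0, "twist": 0}
    - {"dx": -0.001, "dy": 0, "dz": 0, "twist": 0}
    - {"dx": -0.001, "dy": 0, "dz": 0, "twist": 0}
    - {"dx": -0.001, "dy": 0, "dz": 0, "twist": 0}
    - {"dx": -0.001, "dy": 0, "dz": 0, "twist": 0}
  gripper: 0.026

```text
t: 9.53
eef_pos: [0.47, -0.3272, 0.0844]
ee_rot: [-0.242, 1.571, 2.986]
force: [0.7, -0.8, -0.6]
width: 0.0254
```

Run:
```python
from h import *
cv2.imwrite("pics/side11.png",arm.grab_frame("side")[:,:,::-1])
crop('pics/side11.png','pics/s11.png',210,270,330,395,6)
s=arm.get_state();print(s['t'],s['eef_pos'],s['force'],s['width'])
```

```text
9.5833 [ 0.46998498 -0.32714508  0.08438868] [ 0.27620986  0.22609581 -0.13430766] 0.02577566431404752
```

View pics/s11.png

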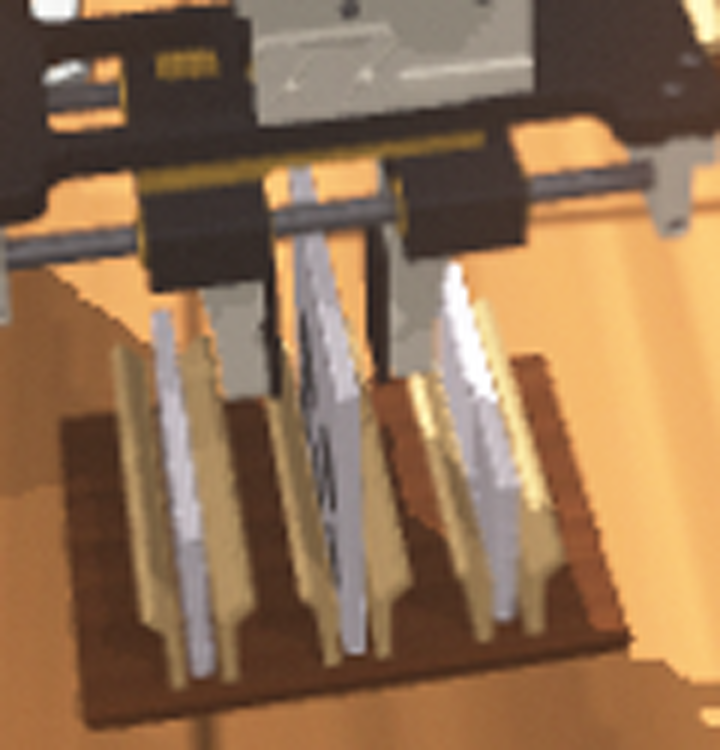

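The gauge stands free in the middle slot with the fingers clear of it. Rising straight up.

Call:
jog_arm:
  motion:
    - {"dx": -0.004, "dy": 0, "dz": 0, "twist": 0}
    - {"dx": -0.012, "dy": 0, "dz": 0, "twist": 0}
    - {"dx": -0.024, "dy": 0, "dz": 0, "twist": 0}
    - {"dx": -0.04, "dy": 0, "dz": 0, "twist": 0}
    - {"dx": -0.06, "dy": 0, "dz": 0, "twist": 0}
    - {"dx": -0.08, "dy": 0, "dz": 0, "twist": 0}
    - {"dx": -0.1, "dy": 0, "dz": 0, "twist": 0}
    - {"dx": -0.115, "dy": 0, "dz": 0, "twist": 0}
    - {"dx": -0.126, "dy": 0, "dz": 0, "twist": 0}
    - {"dx": -0.13, "dy": 0, "dz": 0, "twist": 0}
    - {"dx": -0.13, "dy": 0, "dz": 0, "twist": 0}

```text
t: 10.5
eef_pos: [0.4704, -0.3273, 0.2157]
ee_rot: [2.747, 1.569, -0.308]
force: [1.2, -0.4, -0.5]
width: 0.026
```

Run:
```python
from h import *
np.set_printoptions(precision=4,suppress=True)
a=arm.grab_frame("side")[:,:,::-1];b=arm.grab_frame("top")[:,:,::-1]
cv2.imwrite("pics/side12.png",a);cv2.imwrite("pics/top12.png",b)
crop('pics/top12.png','pics/t12.png',195,130,280,215,7)
crop('pics/side12.png','pics/s12.png',270,150,370,255,6)
delta([.6225,.105,.2],180)
```

```text
jaw now -175.05 pos [ 0.4696 -0.3269  0.2138] tx [-0.0008  0.0006 -1.    ]
dxyz [ 0.014  -0.4171 -0.1895] twist 4.95 (tool x down: +twist lowers yaw)
```

View pics/side12.png

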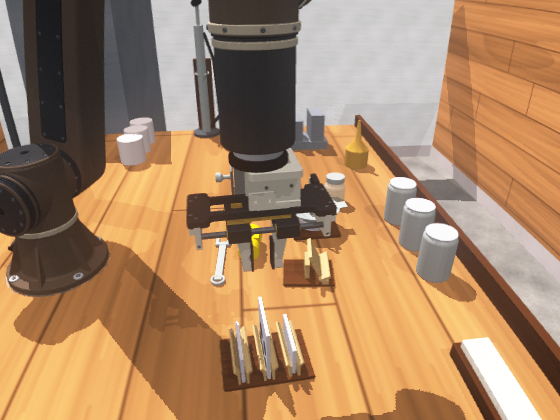

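View pics/t12.png

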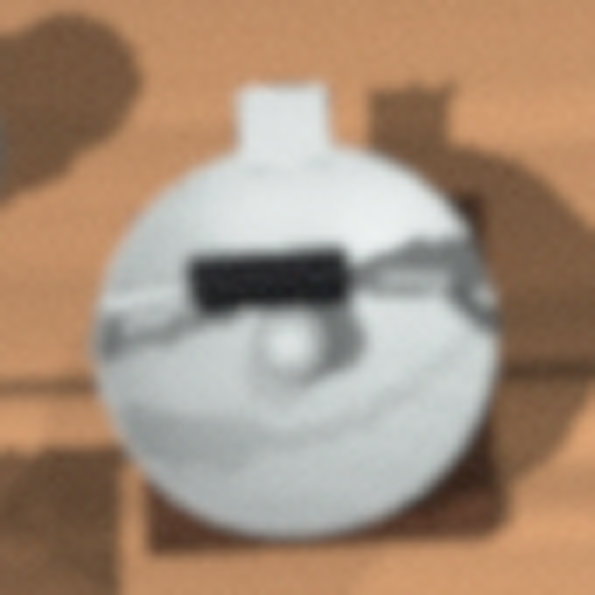

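View pics/s12.png

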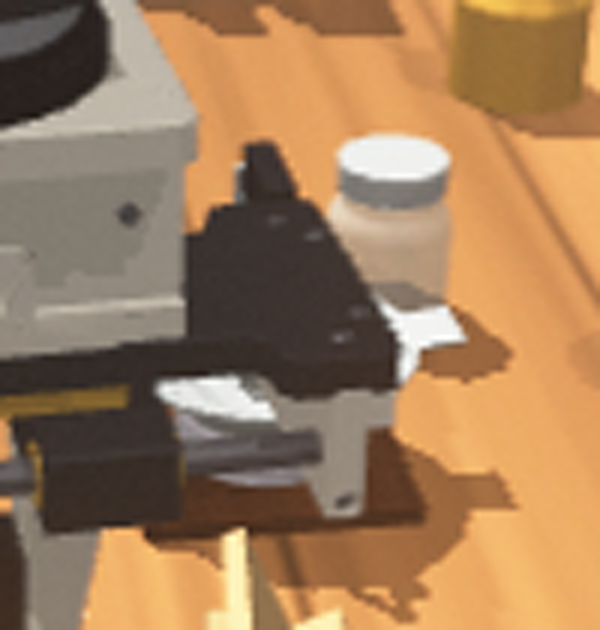

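The gauge stands by itself in the middle slot and its neighbours haven't moved. The dish and ball are unchanged, with the ball at about (236,178) in the top view. Now the dish pose.

Run:
```python
from h import *
np.set_printoptions(precision=4,suppress=True)
T=lambda p,o,f:(np.array(p)+0.5)/f-0.5+np.array(o)
top=lambda p,z:plane('top',T(p,(195,130),7),z)
h=top([[190,262],[345,245],[200,312],[348,302]],.13);print('handle corners',h)
H=top([[190,262],[345,245]],.142);L=top([[200,312],[348,302]],.118)
yaw=lambda v:np.degrees(np.arctan2(-v[0],v[1]))
print('handle centre',(H.mean(0)+L.mean(0))/2,H,L,'yaw',yaw(H[0]-H[1]),yaw(L[0]-L[1]))
lip=top([[239,90],[328,86]],.06);print('lip',lip,lip.mean(0),yaw(lip[0]-lip[1]))
b=top([[150,550],[500,535]],.010);print('base',b,yaw(b[0]-b[1]))
# rim circle
im=cv2.imread('pics/top12.png');hsv=cv2.cvtColor(im,cv2.COLOR_BGR2HSV)
m=((hsv[:,:,1]<45)&(hsv[:,:,2]>90)).astype(np.uint8)
k,l,st,c=cv2.connectedComponentsWithStats(m);i=l[185,237];print(st[i])
cn=max(cv2.findContours((l==i).astype(np.uint8),0,cv2.CHAIN_APPROX_NONE)[0],key=len)[:,0,:].astype(float)
P=plane('top',cn,.06)[:,:2]
from scipy.optimize import least_squares
f=least_squares(lambda q:np.hypot(*(P-q[:2]).T)-q[2],[.615,.1,.066],loss='soft_l1',f_scale=.001).x;print('rim',f)
ctr=f[:2];print('lip dir',np.degrees(np.arctan2(lip.mean(0)[1]-ctr[1],lip.mean(0)[0]-ctr[0])),np.hypot(*(lip.mean(0)[:2]-ctr)))
print('ball',top([[290,342]],.051))
# side0 : base corners, rim
print('stand base side',plane('side',(np.array([[85,665],[505,640]])+.5)/9-.5+[285,165],.01))
ims=cv2.imread('pics/side0.png');hs=cv2.cvtColor(ims,cv2.COLOR_BGR2HSV)
el=(np.array([[30,380],[495,385],[260,270]])+.5)/9-.5+[285,165]
print(plane('side',el,.06))
```

```text
handle corners [[0.6326 0.1309 0.13  ]
 [0.6363 0.0827 0.13  ]
 [0.6165 0.1278 0.13  ]
 [0.6181 0.082  0.13  ]]
handle centre [0.6258 0.1058 0.13  ] [[0.6292 0.1292 0.142 ]
 [0.6329 0.0816 0.142 ]] [[0.6197 0.1294 0.118 ]
 [0.6213 0.0831 0.118 ]] yaw 4.438281511666033 1.9812600303867303
lip [[0.7107 0.1237 0.06  ]
 [0.711  0.094  0.06  ]] [0.7109 0.1088 0.06  ] 0.5572017497270411
base [[0.5654 0.1615 0.01  ]
 [0.5667 0.0425 0.01  ]] 0.6320873934961382
[ 208  142   58   65 2541]
rim [0.6256 0.105  0.0664]
lip dir 2.5585832934856274 0.08539785491887049
ball [[0.626  0.1086 0.051 ]]
stand base side [[0.5659 0.0357 0.01  ]
 [0.6832 0.0361 0.01  ]]
[[0.5586 0.1076 0.06  ]
 [0.6892 0.0912 0.06  ]
 [0.6346 0.1682 0.06  ]]
```

Call:
jog_arm:
  motion:
    - {"dx": 0, "dy": -0.008, "dz": -0.004, "twist": 0}
    - {"dx": 0, "dy": -0.025, "dz": -0.012, "twist": 0}
    - {"dx": 0.001, "dy": -0.052, "dz": -0.024, "twist": 0.5}
    - {"dx": 0.002, "dy": -0.085, "dz": -0.039, "twist": 1}
    - {"dx": 0.004, "dy": -0.12, "dz": -0.055, "twist": 1}
    - {"dx": 0.005, "dy": -0.155, "dz": -0.071, "twist": 1.5}
    - {"dx": 0.006, "dy": -0.19, "dz": -0.088, "twist": 2}
    - {"dx": 0.007, "dy": -0.225, "dz": -0.104, "twist": 2.5}
    - {"dx": 0.008, "dy": -0.26, "dz": -0.12, "twist": 3}
    - {"dx": 0.01, "dy": -0.295, "dz": -0.136, "twist": 3}
    - {"dx": 0.011, "dy": -0.33, "dz": -0.152, "twist": 3.5}
    - {"dx": 0.012, "dy": -0.363, "dz": -0.168, "twist": 4}
    - {"dx": 0.013, "dy": -0.389, "dz": -0.18, "twist": 4}
    - {"dx": 0.014, "dy": -0.406, "dz": -0.188, "twist": 4}
    - {"dx": 0.014, "dy": -0.415, "dz": -0.192, "twist": 4}
    - {"dx": 0.014, "dy": -0.417, "dz": -0.192, "twist": 4}
    - {"dx": 0.014, "dy": -0.417, "dz": -0.192, "twist": 4}
  gripper: 0.045

```text
t: 12.02
eef_pos: [0.6247, 0.1049, 0.1999]
ee_rot: [0.382, 1.569, -2.743]
force: [0.2, -0.6, -0.5]
width: 0.0451
```

Run:
```python
from h import *
a=arm.grab_frame("side")[:,:,::-1];b=arm.grab_frame("top")[:,:,::-1]
cv2.imwrite("pics/side13.png",a);cv2.imwrite("pics/top13.png",b)
crop('pics/side13.png','pics/s13.png',265,120,365,240,6)
crop('pics/top13.png','pics/t13.png',195,120,295,220,6)
s=arm.get_state();print(s['t'],s['eef_pos'],s['width'],s['q']);delta([.6255,.105,.122],181)
```

```text
12.1167 [0.62478345 0.10379779 0.20049751] 0.045013219862267854 [ 4.72293039e-01  3.16129938e-01 -1.37222703e-01 -7.16911452e-06
 -1.11796833e+00 -4.56398672e-01]
jaw now -179.09 pos [0.6248 0.1038 0.2005] tx [-5.e-04 -2.e-04 -1.e+00]
dxyz [ 0.0785 -0.0012 -0.0008] twist -0.09 (tool x down: +twist lowers yaw)
```

View pics/s13.png

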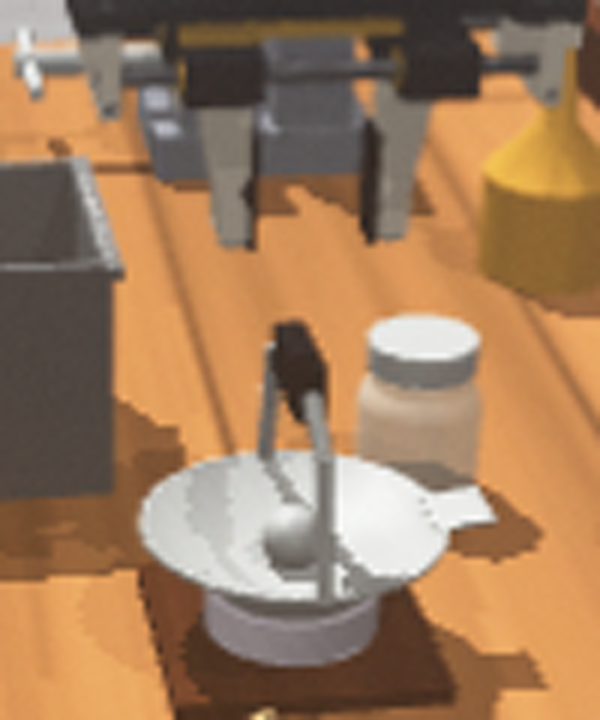

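View pics/t13.png

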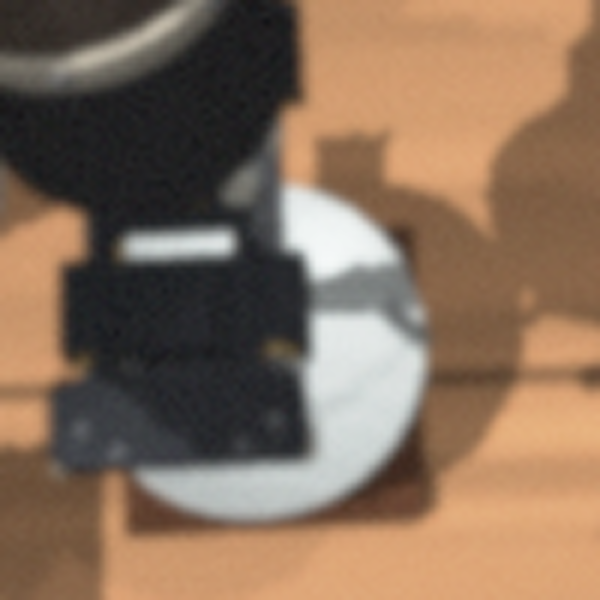

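Run:
```python
from h import *
np.set_printoptions(precision=4,suppress=True)
def onyp(px,y):
    e,d=ray('side',px);return e+d*((y-e[1])/d[:,1])[:,None]
T=lambda p,o,f:(np.array(p)+0.5)/f-0.5+np.array(o)
print('tips',onyp(T([[253,245],[363,240]],(265,120),6),.105-.0095))
print('strut',onyp(T([[318,490],[333,490]],(265,120),6),.105-.06), 'z~?')
im=cv2.imread('pics/side13.png')
crop('pics/side13.png','pics/s13b.png',305,165,325,225,13)
```

```text
tips [[0.6018 0.0955 0.1903]
 [0.6461 0.0955 0.1907]]
strut [[0.6224 0.045  0.1058]
 [0.6285 0.045  0.1054]] z~?
```

View pics/s13b.png

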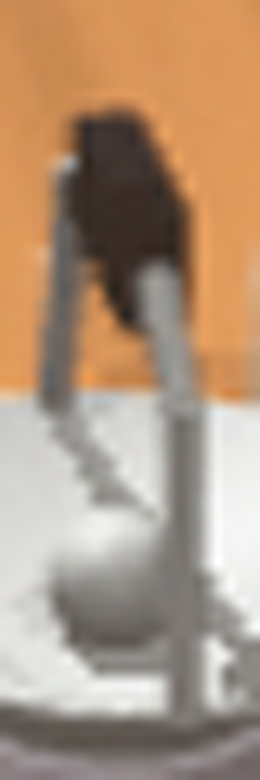

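The side view puts the handle on the fingers' mid-line within about 1 mm. Descending over it.

Call:
jog_arm:
  motion:
    - {"dx": 0.008, "dy": -0.001, "dz": -0.001, "twist": 0}
    - {"dx": 0.025, "dy": -0.001, "dz": -0.001, "twist": 0}
    - {"dx": 0.042, "dy": -0.001, "dz": -0.001, "twist": 0}
    - {"dx": 0.056, "dy": -0.001, "dz": -0.001, "twist": 0}
    - {"dx": 0.066, "dy": -0.001, "dz": -0.001, "twist": 0}
    - {"dx": 0.073, "dy": -0.001, "dz": -0.001, "twist": 0}
    - {"dx": 0.077, "dy": -0.001, "dz": -0.001, "twist": 0}
    - {"dx": 0.078, "dy": -0.001, "dz": -0.001, "twist": 0}
    - {"dx": 0.078, "dy": -0.001, "dz": -0.001, "twist": 0}
  gripper: 0.03

```text
t: 12.87
eef_pos: [0.6265, 0.1058, 0.1228]
ee_rot: [-3.004, 1.57, 0.154]
force: [-0.3, -1.2, 0.7]
width: 0.0297
```

Run:
```python
from h import *
a=arm.grab_frame("side")[:,:,::-1]
cv2.imwrite("pics/side14.png",a)
crop('pics/side14.png','pics/s14.png',285,145,350,240,8)
s=arm.get_state();print(s['t'],s['eef_pos'],s['width'],s['force'])
```

```text
12.9167 [0.62662913 0.10599409 0.12313433] 0.030004264326156497 [-0.26322766 -0.41962635  0.1829103 ]
```

View pics/s14.png

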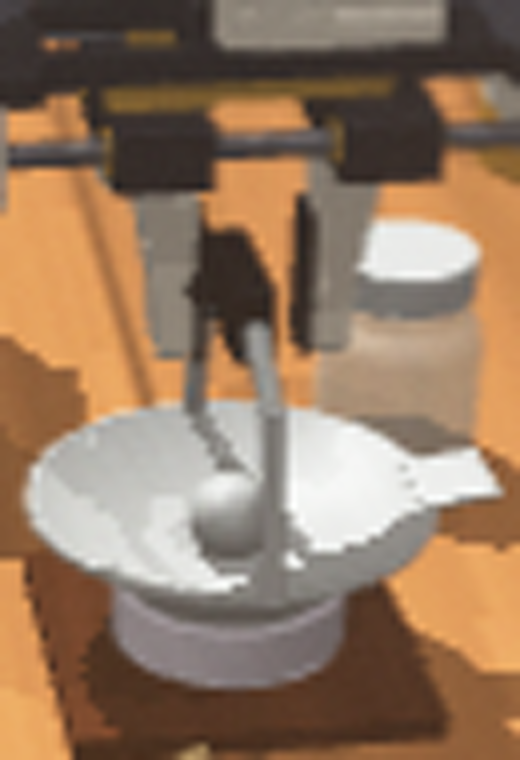

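By eye the handle looks nearer the robot-side finger, so I'll check numerically before closing.

Run:
```python
from h import *
np.set_printoptions(precision=1,suppress=True)
f=lambda P:((proj('side',P)-[285,145]+.5)*8-.5)
a=np.radians(1);X=np.array([np.cos(a),np.sin(a),0]);Y=np.array([-np.sin(a),np.cos(a),0]);Z=np.array([0,0,1])
c=np.array([.6255,.105,.13]);t=np.array([.6265,.1058,.1228])
print('handle near top L/R, near bot L/R',f([c-Y*.025+X*s*.007+Z*z for z in(.012,-.012) for s in(-1,1)]).ravel())
print('handle far top L/R',f([c+Y*.025+X*s*.007+Z*z for z in(.012,-.012) for s in(-1,1)]).ravel())
print('pad near tip L/R, far tip',f([t+Y*q+X*s*.015-Z*.011 for q in(-.0095,.0095) for s in(-1,1)]).ravel())
im=cv2.imread('pics/s14.png')
for P,col in (([c+Y*v*.025+X*s*.007+Z*z*.012 for z in(-1,1) for s in(-1,1) for v in(-1,1)],(0,255,0)),([t+Y*q+X*s*.015-Z*.011 for q in(-.0095,.0095) for s in(-1,1)],(0,0,255))):
    for p in f(P): cv2.circle(im,tuple(int(v) for v in p),3,col,-1)
cv2.imwrite('pics/s14o.png',im)
```

```text
handle near top L/R, near bot L/R [237.4 293.6 283.1 291.2 234.6 364.9 279.8 362.5]
handle far top L/R [208.2 225.7 252.1 223.6 205.9 294.8 249.3 292.6]
pad near tip L/R, far tip [202.1 360.6 297.3 355.5 191.6 333.8 285.3 328.8]
```

View pics/s14o.png

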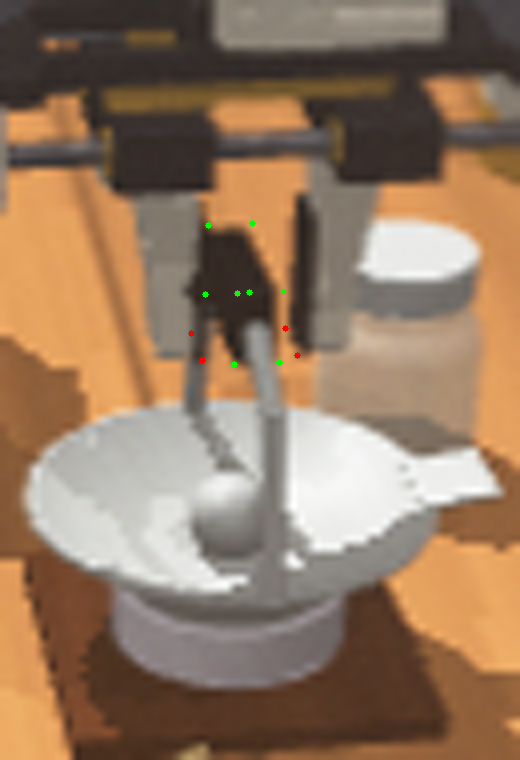

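```bash
python3 - <<'E'
from h import *
im=cv2.imread('pics/side14.png')
for r in (172,175,178,181,184,187): print(r,[int(v) for v in im[r,300:330].mean(1)])
im=cv2.imread('pics/side13.png'); print('before')
for r in (176,180,184,187): print(r,[int(v) for v in im[r,300:330].mean(1)])
print(arm.get_state()['eef_pos'])
E
python3 -c "
import sys;sys.path.insert(0,'.')
from h import *
crop('pics/side14.png','pics/s14c.png',298,165,332,193,20)"
```

```text
172 [152, 148, 117, 118, 118, 118, 118, 119, 120, 108, 85, 144, 149, 151, 153, 156, 154, 153, 154, 154, 148, 112, 44, 46, 77, 121, 121, 119, 121, 119]
175 [149, 149, 138, 139, 119, 120, 120, 118, 115, 86, 44, 42, 44, 40, 42, 45, 90, 155, 154, 154, 147, 109, 45, 46, 74, 119, 119, 120, 121, 121]
178 [150, 150, 146, 117, 130, 131, 132, 130, 125, 93, 44, 44, 41, 44, 44, 44, 44, 62, 116, 156, 143, 83, 44, 51, 86, 125, 119, 120, 120, 154]
181 [138, 153, 148, 126, 128, 130, 131, 119, 63, 44, 45, 42, 42, 42, 45, 46, 47, 48, 50, 93, 146, 84, 45, 57, 99, 131, 120, 120, 121, 121]
184 [116, 139, 149, 129, 122, 131, 131, 131, 120, 74, 50, 56, 43, 42, 43, 43, 43, 43, 44, 90, 141, 62, 45, 65, 110, 130, 131, 132, 136, 153]
187 [124, 117, 143, 151, 123, 132, 132, 133, 122, 76, 68, 116, 131, 43, 44, 80, 141, 151, 125, 96, 145, 85, 46, 69, 115, 131, 131, 130, 143, 179]
before
176 [149, 150, 153, 154, 154, 152, 149, 148, 146, 137, 101, 49, 56, 55, 54, 54, 70, 116, 154, 153, 153, 155, 155, 157, 156, 157, 189, 232, 231, 232]
180 [142, 151, 151, 155, 155, 154, 154, 150, 142, 106, 60, 45, 48, 46, 46, 48, 47, 49, 62, 117, 155, 153, 156, 156, 158, 154, 138, 117, 111, 110]
184 [115, 140, 152, 153, 154, 156, 157, 164, 168, 104, 89, 63, 44, 46, 45, 44, 45, 46, 45, 89, 157, 158, 157, 156, 166, 194, 200, 180, 162, 156]
187 [123, 116, 142, 155, 156, 155, 157, 156, 144, 98, 96, 122, 132, 46, 46, 81, 141, 149, 126, 96, 157, 157, 157, 161, 167, 174, 181, 184, 186, 187]
[0.62662913 0.10599409 0.12313433]
```

View pics/s14c.png

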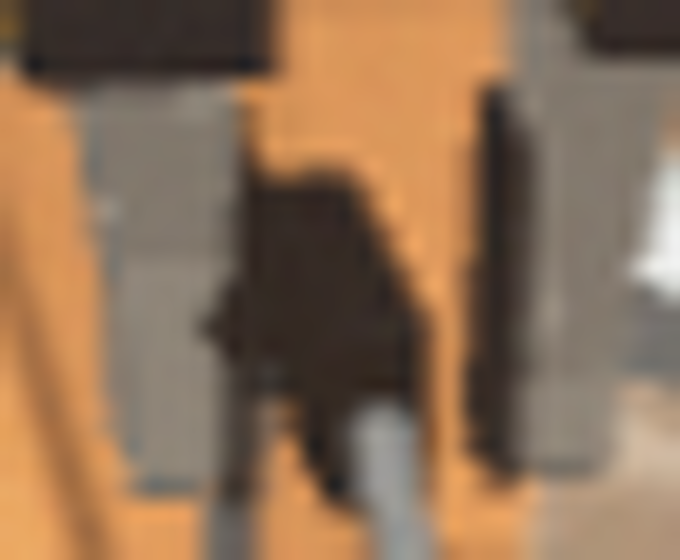

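Pixel rows put the handle's centre about 3 mm towards the robot from the finger mid-line. I'll shift by that, narrow to 20 mm, and look again.

Call:
jog_arm:
  motion:
    - {"dx": 0.0005, "dy": 0, "dz": 0.001, "twist": 0}
    - {"dx": 0.001, "dy": 0, "dz": 0.002, "twist": 0}
    - {"dx": 0.001, "dy": 0, "dz": 0.0028, "twist": 0}
    - {"dx": 0.001, "dy": 0, "dz": 0.0028, "twist": 0}

```text
t: 13.25
eef_pos: [0.6233, 0.106, 0.1219]
ee_rot: [-2.527, 1.57, 0.632]
force: [0.4, -0.0, 0.8]
width: 0.03
```

Call:
jog_arm:
  motion:
    - {"dx": 0, "dy": 0, "dz": 0, "twist": 0}
    - {"dx": 0, "dy": 0, "dz": 0, "twist": 0}
    - {"dx": 0, "dy": 0, "dz": 0, "twist": 0}
  gripper: 0.021
  newtons: 10

```text
t: 13.5
eef_pos: [0.6235, 0.1059, 0.1216]
ee_rot: [-2.582, 1.571, 0.576]
force: [0.4, 0.1, 0.3]
width: 0.0215
```

Run:
```python
from h import *
cv2.imwrite("pics/side15.png",arm.grab_frame("side")[:,:,::-1])
crop('pics/side15.png','pics/s15.png',293,155,337,193,16)
im=cv2.imread('pics/side15.png')
for r in (172,175,178,181,184,187): print(r,[int(v) for v in im[r,300:330].mean(1)])
s=arm.get_state();print(s['t'],s['eef_pos'],s['width'],s['force'])
```

```text
172 [151, 150, 133, 121, 118, 120, 119, 118, 119, 109, 85, 111, 150, 151, 153, 155, 154, 154, 134, 45, 47, 75, 120, 120, 119, 119, 118, 120, 127, 134]
175 [149, 151, 148, 118, 117, 118, 118, 118, 118, 107, 54, 45, 41, 42, 43, 44, 91, 149, 110, 43, 44, 72, 119, 120, 117, 121, 120, 153, 219, 235]
178 [151, 151, 148, 135, 131, 130, 130, 128, 131, 116, 55, 44, 41, 42, 42, 44, 44, 51, 63, 43, 49, 78, 119, 120, 119, 119, 119, 138, 193, 229]
181 [138, 153, 149, 142, 121, 132, 130, 125, 95, 44, 46, 42, 43, 41, 43, 46, 45, 48, 48, 46, 49, 90, 139, 123, 119, 117, 110, 115, 111, 111]
184 [116, 140, 155, 143, 125, 139, 131, 133, 132, 116, 48, 50, 41, 43, 43, 42, 43, 44, 41, 43, 55, 91, 119, 119, 121, 135, 176, 181, 164, 156]
187 [123, 117, 141, 154, 138, 131, 132, 133, 131, 117, 59, 106, 132, 41, 45, 79, 141, 152, 122, 46, 64, 112, 133, 132, 132, 143, 174, 186, 187, 188]
13.55 [0.62347994 0.10588911 0.12157214] 0.02115103984807127 [-0.45181653 -0.39605456 -0.44366382]
```

View pics/s15.png

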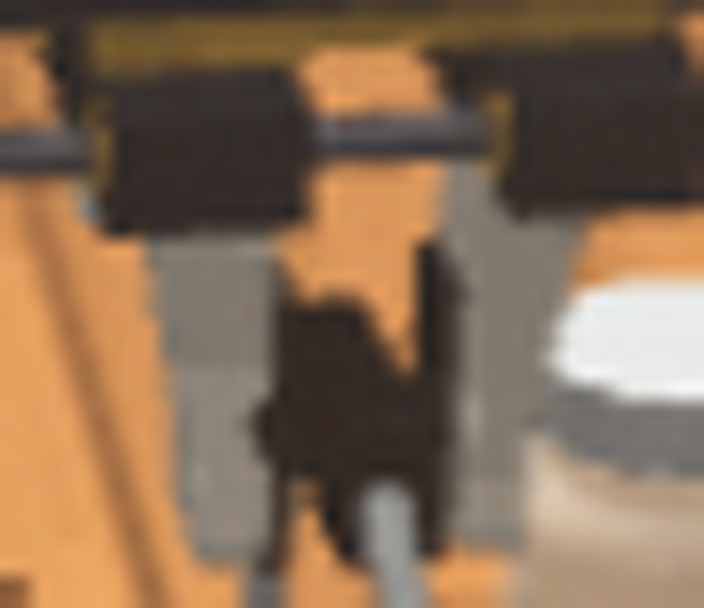

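The handle is now centred (pads about 311 and 319.6, handle about 315). Closing softly, then firming up.

Call:
jog_arm:
  motion:
    - {"dx": 0, "dy": 0, "dz": 0, "twist": 0}
    - {"dx": 0, "dy": 0, "dz": 0, "twist": 0}
    - {"dx": 0, "dy": 0, "dz": 0, "twist": 0}
  gripper: 0.017
  newtons: 4

```text
t: 13.8
eef_pos: [0.6234, 0.1059, 0.1215]
ee_rot: [0.388, 1.571, -2.737]
force: [-0.1, -0.6, 1.3]
width: 0.0167
```

Call:
jog_arm:
  motion:
    - {"dx": 0, "dy": 0, "dz": 0, "twist": 0}
    - {"dx": 0, "dy": 0, "dz": 0, "twist": 0}
    - {"dx": 0, "dy": 0, "dz": 0, "twist": 0}
  gripper: 0.0155

```text
t: 14.05
eef_pos: [0.6235, 0.1059, 0.1216]
ee_rot: [2.283, 1.571, -0.842]
force: [-0.5, 0.2, 0.4]
width: 0.0157
```

Call:
jog_arm:
  motion:
    - {"dx": 0, "dy": 0, "dz": 0, "twist": 0}
    - {"dx": 0, "dy": 0, "dz": 0, "twist": 0}
    - {"dx": 0, "dy": 0, "dz": 0, "twist": 0}
    - {"dx": 0, "dy": 0, "dz": 0, "twist": 0}
  gripper: 0.013

```text
t: 14.38
eef_pos: [0.6235, 0.1059, 0.1216]
ee_rot: [-2.717, 1.571, 0.441]
force: [0.6, -0.1, -0.2]
width: 0.0137
```

Call:
jog_arm:
  motion:
    - {"dx": 0, "dy": 0, "dz": 0, "twist": 0}
    - {"dx": 0, "dy": 0, "dz": 0, "twist": 0}
    - {"dx": 0, "dy": 0, "dz": 0, "twist": 0}
    - {"dx": 0, "dy": 0, "dz": 0, "twist": 0}
    - {"dx": 0, "dy": 0, "dz": 0, "twist": 0}
  gripper: 0
  newtons: 30

```text
t: 14.8
eef_pos: [0.6235, 0.1059, 0.1216]
ee_rot: [-2.598, 1.571, 0.56]
force: [0.5, -0.3, 0.2]
width: 0.014
```

Run:
```python
from h import *
cv2.imwrite("pics/side16.png",arm.grab_frame("side")[:,:,::-1])
crop('pics/side16.png','pics/s16.png',285,145,350,240,8)
s=arm.get_state();print(s['t'],s['eef_pos'],s['width'],s['force'],s['moment'])
```

```text
14.85 [0.62348776 0.10592085 0.12158056] 0.013891075182052057 [ 0.34772393  1.01142071 -1.02394236] [ 0.17249259 -0.05019625 -0.02604023]
```

View pics/s16.png

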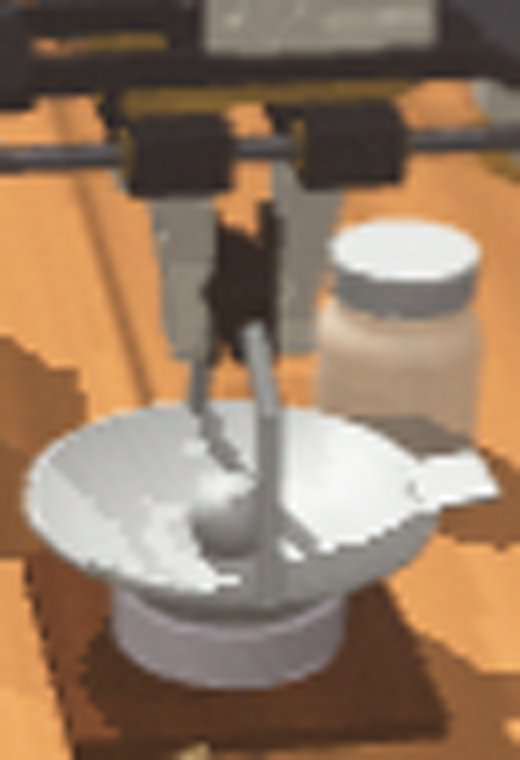

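The handle is held at 14 mm, and the dish and ball are unmoved. Smooth straight lift of 10 cm.

Call:
jog_arm:
  motion:
    - {"dx": -0.0005, "dy": 0, "dz": 0, "twist": 0}
    - {"dx": -0.0015, "dy": 0, "dz": 0, "twist": 0}
    - {"dx": -0.003, "dy": 0, "dz": 0, "twist": 0}
    - {"dx": -0.005, "dy": 0, "dz": 0, "twist": 0}
    - {"dx": -0.0075, "dy": 0, "dz": 0, "twist": 0}
    - {"dx": -0.0105, "dy": 0, "dz": 0, "twist": 0}
    - {"dx": -0.014, "dy": 0, "dz": 0, "twist": 0}
    - {"dx": -0.018, "dy": 0, "dz": 0, "twist": 0}
    - {"dx": -0.022, "dy": 0, "dz": 0, "twist": 0}
    - {"dx": -0.026, "dy": 0, "dz": 0, "twist": 0}
    - {"dx": -0.03, "dy": 0, "dz": 0, "twist": 0}
    - {"dx": -0.034, "dy": 0, "dz": 0, "twist": 0}
    - {"dx": -0.038, "dy": 0, "dz": 0, "twist": 0}
    - {"dx": -0.042, "dy": 0, "dz": 0, "twist": 0}
    - {"dx": -0.0455, "dy": 0, "dz": 0, "twist": 0}
    - {"dx": -0.0485, "dy": 0, "dz": 0, "twist": 0}
    - {"dx": -0.051, "dy": 0, "dz": 0, "twist": 0}
    - {"dx": -0.053, "dy": 0, "dz": 0, "twist": 0}
    - {"dx": -0.0545, "dy": 0, "dz": 0, "twist": 0}
    - {"dx": -0.055, "dy": 0, "dz": 0, "twist": 0}

```text
t: 16.52
eef_pos: [0.6235, 0.1059, 0.1768]
ee_rot: [-2.972, 1.571, 0.187]
force: [-0.4, 0.7, -3.2]
width: 0.0136
```

Run:
```python
from h import *
cv2.imwrite("pics/side17.png",arm.grab_frame("side")[:,:,::-1])
crop('pics/side17.png','pics/s17.png',275,115,360,240,6)
s=arm.get_state();print(s['t'],s['eef_pos'],s['width'],s['force'],s['moment']);print(Rm(s['ee_rot'])[:,0])
```

```text
16.5667 [0.62349369 0.10589523 0.17670705] 0.013649781780830414 [ 0.23417196 -0.18469426 -3.07173673] [0.01353914 0.08913109 0.06021038]
[ 1.22492855e-04  3.54962443e-05 -9.99999992e-01]
```

View pics/s17.png

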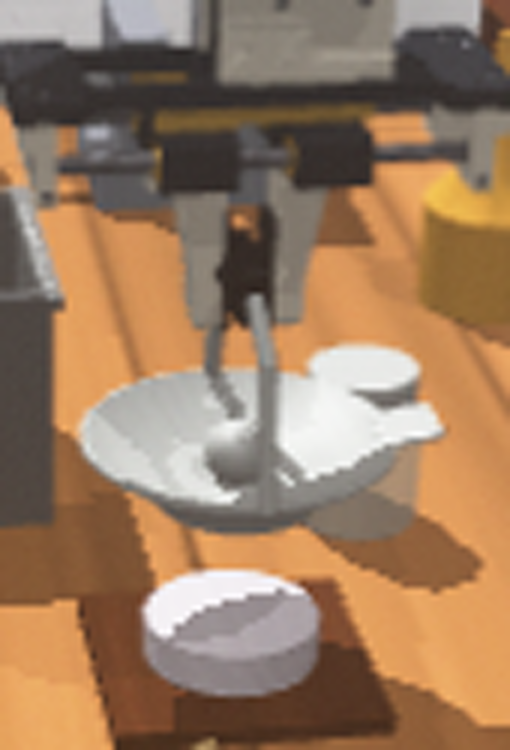

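The dish is lifted about 55 mm, level, with the ball in the middle. Doing the rest of the lift.

Call:
jog_arm:
  motion:
    - {"dx": -0.0005, "dy": 0, "dz": 0, "twist": 0}
    - {"dx": -0.0015, "dy": 0, "dz": 0, "twist": 0}
    - {"dx": -0.003, "dy": 0, "dz": 0, "twist": 0}
    - {"dx": -0.005, "dy": 0, "dz": 0, "twist": 0}
    - {"dx": -0.0075, "dy": 0, "dz": 0, "twist": 0}
    - {"dx": -0.0105, "dy": 0, "dz": 0, "twist": 0}
    - {"dx": -0.014, "dy": 0, "dz": 0, "twist": 0}
    - {"dx": -0.0175, "dy": 0, "dz": 0, "twist": 0}
    - {"dx": -0.021, "dy": 0, "dz": 0, "twist": 0}
    - {"dx": -0.0245, "dy": 0, "dz": 0, "twist": 0}
    - {"dx": -0.028, "dy": 0, "dz": 0, "twist": 0}
    - {"dx": -0.0315, "dy": 0, "dz": 0, "twist": 0}
    - {"dx": -0.035, "dy": 0, "dz": 0, "twist": 0}
    - {"dx": -0.038, "dy": 0, "dz": 0, "twist": 0}
    - {"dx": -0.0405, "dy": 0, "dz": 0, "twist": 0}
    - {"dx": -0.0425, "dy": 0, "dz": 0, "twist": 0}
    - {"dx": -0.044, "dy": 0, "dz": 0, "twist": 0}
    - {"dx": -0.045, "dy": 0, "dz": 0, "twist": 0}
    - {"dx": -0.045, "dy": 0, "dz": 0, "twist": 0}

```text
t: 18.15
eef_pos: [0.6235, 0.1059, 0.2217]
ee_rot: [-2.883, 1.571, 0.275]
force: [-0.3, -0.2, -3.7]
width: 0.0135
```

Run:
```python
from h import *
cv2.imwrite("pics/side18.png",arm.grab_frame("side")[:,:,::-1]);cv2.imwrite("pics/top18.png",arm.grab_frame("top")[:,:,::-1])
crop('pics/side18.png','pics/s18.png',275,85,370,230,5)
crop('pics/top18.png','pics/t18.png',180,110,300,220,6)
s=arm.get_state();print(s['t'],s['eef_pos'],s['width'],s['force'],s['moment'],s['q']);delta([.6235,.1059,.2215],271)
```

```text
18.25 [0.62337863 0.10588645 0.22143402] 0.013733285365544513 [ 0.18948051 -0.20169211 -2.18234634] [ 0.07251325  0.14410292 -0.007053  ] [ 4.76395825e-01  2.99617476e-01 -1.11120131e-01 -8.26792790e-05
 -1.16026205e+00 -4.59631770e-01]
jaw now -179.04 pos [0.6234 0.1059 0.2214] tx [-2.e-04 -0.e+00 -1.e+00]
dxyz [-0.0001 -0.     -0.0001] twist 89.96 (tool x down: +twist lowers yaw)
```

View pics/s18.png

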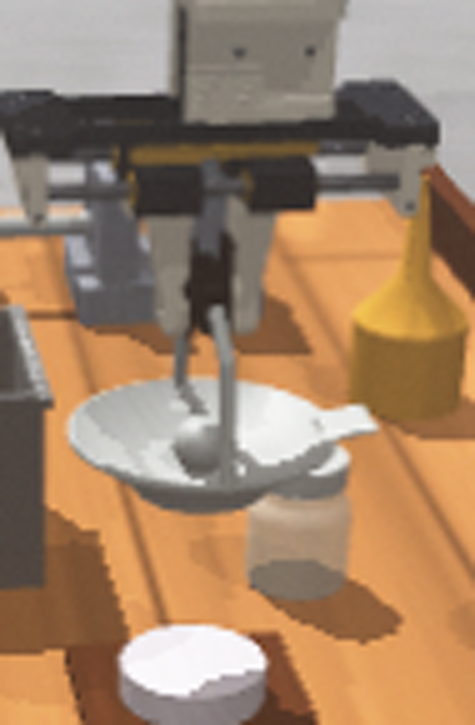

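View pics/t18.png

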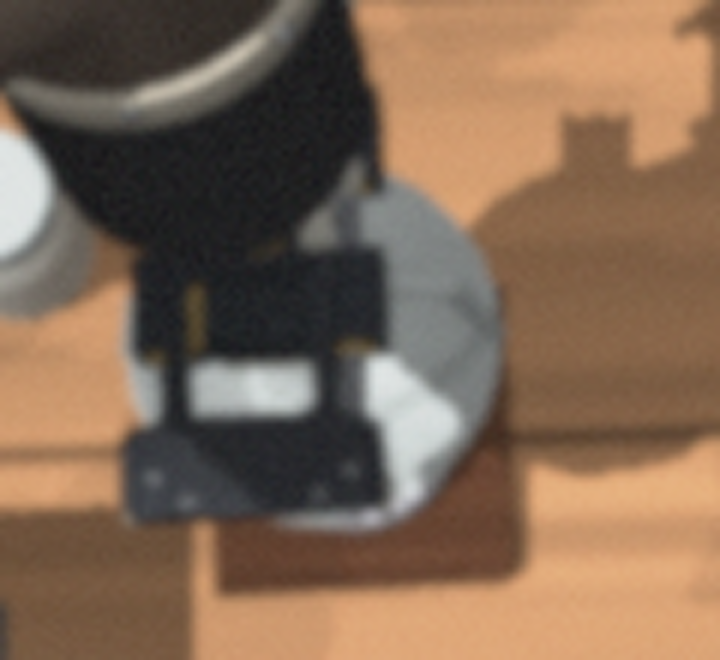

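```bash
cat >> h.py <<'E'
def dishpts(c,yaw,zl):
    a=np.radians(yaw);X=np.array([np.cos(a),np.sin(a),0]);Y=np.array([-np.sin(a),np.cos(a),0]);c=np.array([c[0],c[1],zl])
    th=np.linspace(0,2*np.pi,25)
    return np.array([c+.066*(np.cos(t)*X+np.sin(t)*Y) for t in th]),np.array([c+.08*X+s*.015*Y for s in(-1,1)])
E
python3 - <<'E'
from h import *
for n,box,f,zl in (('side18',(275,85,370,230),5,.1595),('side0',(275,130,360,240),6,.060)):
    crop(f'pics/{n}.png','pics/o.png',*box,f);im=cv2.imread('pics/o.png')
    r,l=dishpts((.6235,.1059),1,zl)
    for P,c in((r,(0,0,255)),(l,(0,255,0))):
        for p in proj('side',P): cv2.circle(im,tuple(int(v) for v in ((p-box[:2]+.5)*f-.5)),2,c,-1)
    cv2.imwrite(f'pics/o_{n}.png',im)
a=cv2.imread('pics/o_side18.png');b=cv2.imread('pics/o_side0.png');h=max(a.shape[0],b.shape[0])
pad=lambda i:cv2.copyMakeBorder(i,0,h-i.shape[0],0,0,0);o=np.hstack([pad(a),pad(b)]);print(o.shape)
cv2.imwrite('pics/o18.png',cv2.resize(o,None,fx=.8,fy=.8))
E
```

```text
(725, 985, 3)
```

View pics/o18.png

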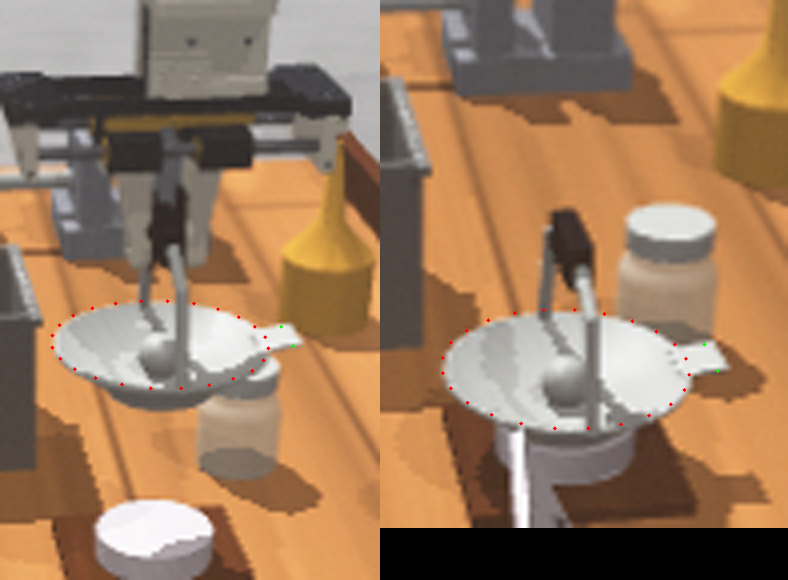

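A level dish centred on the TCP axis projects onto the seen rim and lip both before and after the lift, so it is level. A quarter turn towards the bin (+y) needs a negative twist; I'll ramp it smoothly.

Call:
jog_arm:
  motion:
    - {"dx": 0, "dy": 0, "dz": 0, "twist": -0.3}
    - {"dx": 0, "dy": 0, "dz": 0, "twist": -0.9}
    - {"dx": 0, "dy": 0, "dz": 0, "twist": -1.8}
    - {"dx": 0, "dy": 0, "dz": 0, "twist": -3}
    - {"dx": 0, "dy": 0, "dz": 0, "twist": -4.5}
    - {"dx": 0, "dy": 0, "dz": 0, "twist": -6.3}
    - {"dx": 0, "dy": 0, "dz": 0, "twist": -8.4}
    - {"dx": 0, "dy": 0, "dz": 0, "twist": -10.8}
    - {"dx": 0, "dy": 0, "dz": 0, "twist": -13.3}
    - {"dx": 0, "dy": 0, "dz": 0, "twist": -15.8}
    - {"dx": 0, "dy": 0, "dz": 0, "twist": -18.3}
    - {"dx": 0, "dy": 0, "dz": 0, "twist": -20.8}
    - {"dx": 0, "dy": 0, "dz": 0, "twist": -23.2}
    - {"dx": 0, "dy": 0, "dz": 0, "twist": -25.3}
    - {"dx": 0, "dy": 0, "dz": 0, "twist": -27.1}
    - {"dx": 0, "dy": 0, "dz": 0, "twist": -28.5}
    - {"dx": 0, "dy": 0, "dz": 0, "twist": -29.4}
    - {"dx": 0, "dy": 0, "dz": 0, "twist": -29.9}
    - {"dx": 0, "dy": 0, "dz": 0, "twist": -30}
    - {"dx": 0, "dy": 0, "dz": 0, "twist": -30}

```text
t: 19.92
eef_pos: [0.6234, 0.1059, 0.2215]
ee_rot: [-0.758, 1.571, 2.924]
force: [-0.6, -0.1, -3.5]
width: 0.014
```

Run:
```python
from h import *
cv2.imwrite("pics/side19.png",arm.grab_frame("side")[:,:,::-1])
crop('pics/side19.png','pics/s19.png',275,85,370,230,5)
s=arm.get_state();print(s['t'],s['eef_pos'],s['width'],s['force'],s['q']);delta([.6235,.1059,.2215],270.8)
```

```text
19.9667 [0.62343604 0.10587327 0.22155343] 0.013837809117269805 [-0.70726802 -0.31860801 -2.64144789] [ 4.76375929e-01  2.99522741e-01 -1.11005503e-01 -5.28634682e-06
 -1.16031183e+00  6.36207079e-02]
jaw now -149.06 pos [0.6234 0.1059 0.2216] tx [-0. -0. -1.]
dxyz [ 0.0001  0.     -0.0001] twist -59.86 (tool x down: +twist lowers yaw)
```

View pics/s19.png

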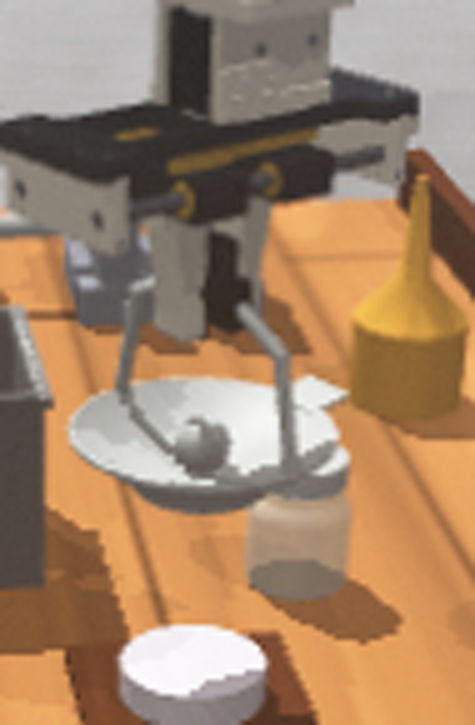

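The right direction: the lip is turning towards +y, the ball is still in the middle and the TCP hasn't moved. Two more 30° steps.

Call:
jog_arm:
  motion:
    - {"dx": 0, "dy": 0, "dz": 0, "twist": -0.3}
    - {"dx": 0, "dy": 0, "dz": 0, "twist": -0.9}
    - {"dx": 0, "dy": 0, "dz": 0, "twist": -1.8}
    - {"dx": 0, "dy": 0, "dz": 0, "twist": -3}
    - {"dx": 0, "dy": 0, "dz": 0, "twist": -4.5}
    - {"dx": 0, "dy": 0, "dz": 0, "twist": -6.3}
    - {"dx": 0, "dy": 0, "dz": 0, "twist": -8.4}
    - {"dx": 0, "dy": 0, "dz": 0, "twist": -10.8}
    - {"dx": 0, "dy": 0, "dz": 0, "twist": -13.3}
    - {"dx": 0, "dy": 0, "dz": 0, "twist": -15.8}
    - {"dx": 0, "dy": 0, "dz": 0, "twist": -18.3}
    - {"dx": 0, "dy": 0, "dz": 0, "twist": -20.8}
    - {"dx": 0, "dy": 0, "dz": 0, "twist": -23.2}
    - {"dx": 0, "dy": 0, "dz": 0, "twist": -25.3}
    - {"dx": 0, "dy": 0, "dz": 0, "twist": -27.1}
    - {"dx": 0, "dy": 0, "dz": 0, "twist": -28.5}
    - {"dx": 0, "dy": 0, "dz": 0, "twist": -29.4}
    - {"dx": 0, "dy": 0, "dz": 0, "twist": -29.9}
    - {"dx": 0, "dy": 0, "dz": 0, "twist": -30}
    - {"dx": 0, "dy": 0, "dz": 0, "twist": -30}

```text
t: 21.63
eef_pos: [0.6235, 0.1059, 0.2215]
ee_rot: [0.144, 1.571, -1.933]
force: [-0.6, -0.9, -3.6]
width: 0.0139
```

Call:
jog_arm:
  motion:
    - {"dx": 0, "dy": 0, "dz": 0, "twist": -0.3}
    - {"dx": 0, "dy": 0, "dz": 0, "twist": -0.9}
    - {"dx": 0, "dy": 0, "dz": 0, "twist": -1.8}
    - {"dx": 0, "dy": 0, "dz": 0, "twist": -3}
    - {"dx": 0, "dy": 0, "dz": 0, "twist": -4.5}
    - {"dx": 0, "dy": 0, "dz": 0, "twist": -6.3}
    - {"dx": 0, "dy": 0, "dz": 0, "twist": -8.4}
    - {"dx": 0, "dy": 0, "dz": 0, "twist": -10.8}
    - {"dx": 0, "dy": 0, "dz": 0, "twist": -13.3}
    - {"dx": 0, "dy": 0, "dz": 0, "twist": -15.8}
    - {"dx": 0, "dy": 0, "dz": 0, "twist": -18.3}
    - {"dx": 0, "dy": 0, "dz": 0, "twist": -20.8}
    - {"dx": 0, "dy": 0, "dz": 0, "twist": -23.2}
    - {"dx": 0, "dy": 0, "dz": 0, "twist": -25.3}
    - {"dx": 0, "dy": 0, "dz": 0, "twist": -27.1}
    - {"dx": 0, "dy": 0, "dz": 0, "twist": -28.5}
    - {"dx": 0, "dy": 0, "dz": 0, "twist": -29.4}
    - {"dx": 0, "dy": 0, "dz": 0, "twist": -29.8}
    - {"dx": 0, "dy": 0, "dz": 0, "twist": -29.9}
    - {"dx": 0, "dy": 0, "dz": 0, "twist": -29.9}

```text
t: 23.3
eef_pos: [0.6235, 0.1059, 0.2216]
ee_rot: [-2.825, 1.571, 1.902]
force: [-0.4, 0.2, -3.4]
width: 0.0137
```

Run:
```python
from h import *
cv2.imwrite("pics/side20.png",arm.grab_frame("side")[:,:,::-1]);cv2.imwrite("pics/top20.png",arm.grab_frame("top")[:,:,::-1])
box=(275,85,370,230);crop('pics/side20.png','pics/s20.png',*box,5)
im=cv2.imread('pics/s20.png');r,l=dishpts((.6235,.1059),90.9,.1595)
for P,c in((r,(0,0,255)),(l,(0,255,0))):
    for p in proj('side',P): cv2.circle(im,tuple(int(v) for v in ((p-box[:2]+.5)*5-.5)),2,c,-1)
cv2.imwrite('pics/s20.png',im)
crop('pics/top20.png','pics/t20.png',170,110,300,220,6)
s=arm.get_state();print(s['t'],s['eef_pos'],s['width'],s['force'],s['qd']);delta([.6235,.1059,.2215],270.8)
```

```text
23.4 [0.62345989 0.10586511 0.22155014] 0.013605422498685538 [-0.81209379  0.3657291  -3.65388996] [ 7.49184320e-04 -6.01306215e-04  5.91157198e-04  1.88850525e-03
  8.12765802e-05  1.27524652e-03]
jaw now -89.16 pos [0.6235 0.1059 0.2216] tx [-0.  0. -1.]
dxyz [ 0.0001  0.     -0.    ] twist 0.04 (tool x down: +twist lowers yaw)
```

View pics/s20.png

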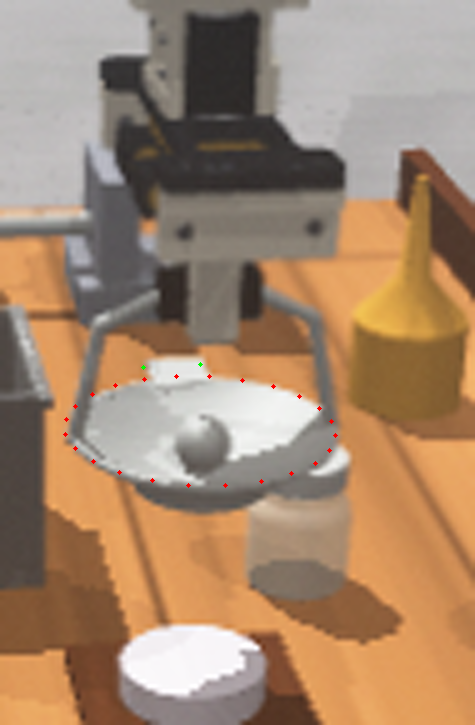

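View pics/t20.png

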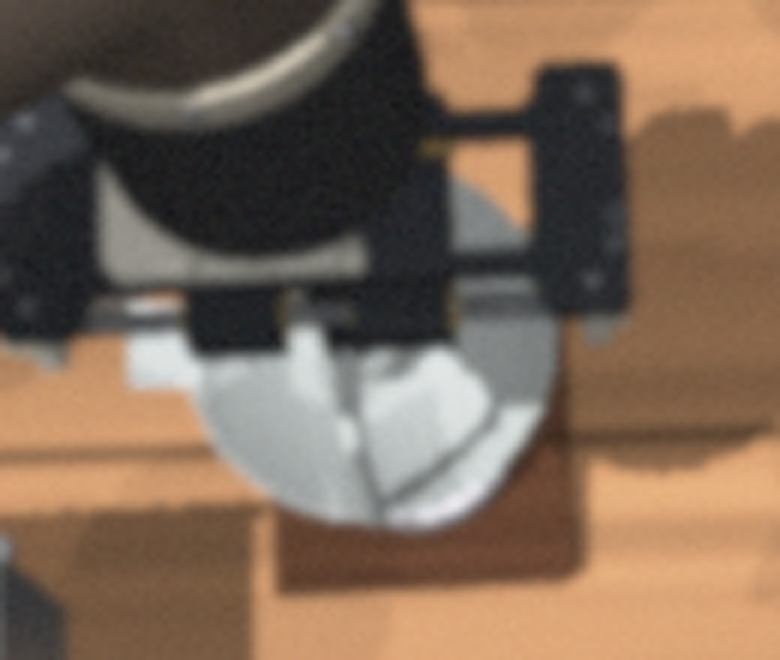

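View pics/side20.png

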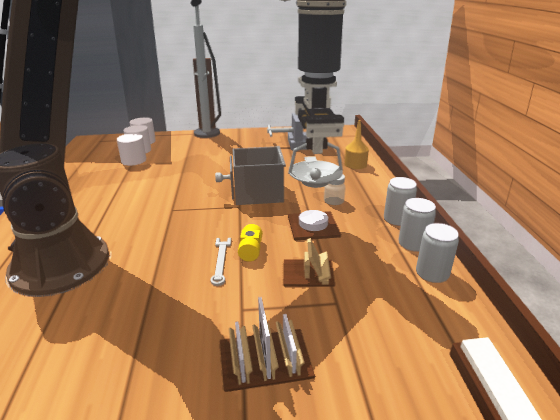

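Time 23.4 s. The lip points at the bin (+y), the ball is in the middle and the rack is intact. I'll zoom in to check squareness and level more closely.

Run:
```python
from h import *
np.set_printoptions(precision=4,suppress=True)
crop('pics/side20.png','pics/s20z.png',283,145,350,195,11)
crop('pics/top20.png','pics/t20z.png',183,150,223,185,16)
im=cv2.imread('pics/top20.png').astype(int).mean(2)
# lip robot-side edge (bright->wood) per column using column profile
for u in range(192,203): print(u,[int(v) for v in im[162:180,u]])
```

```text
192 [121, 82, 92, 130, 175, 204, 213, 215, 211, 205, 199, 193, 183, 166, 159, 158, 157, 157]
193 [127, 82, 96, 140, 186, 214, 219, 221, 219, 213, 206, 200, 191, 168, 157, 157, 159, 157]
194 [127, 86, 98, 143, 190, 217, 224, 224, 221, 217, 209, 202, 190, 169, 160, 156, 158, 158]
195 [123, 86, 96, 144, 193, 220, 224, 224, 223, 220, 211, 206, 190, 170, 158, 158, 160, 159]
196 [114, 84, 102, 148, 195, 218, 225, 224, 224, 223, 216, 207, 190, 172, 157, 156, 158, 160]
197 [111, 87, 107, 156, 199, 219, 223, 225, 224, 221, 217, 206, 192, 172, 159, 157, 159, 159]
198 [108, 88, 112, 159, 203, 221, 224, 225, 223, 222, 217, 207, 193, 172, 159, 156, 158, 158]
199 [97, 84, 101, 149, 192, 212, 220, 223, 224, 222, 219, 217, 199, 175, 158, 156, 159, 159]
200 [72, 68, 82, 117, 152, 180, 197, 213, 221, 224, 223, 219, 204, 181, 164, 161, 160, 162]
201 [48, 48, 54, 73, 98, 123, 153, 184, 209, 223, 224, 221, 208, 187, 178, 170, 167, 164]
202 [35, 36, 38, 41, 51, 68, 102, 146, 190, 218, 222, 217, 207, 193, 183, 179, 174, 169]
```

View pics/s20z.png

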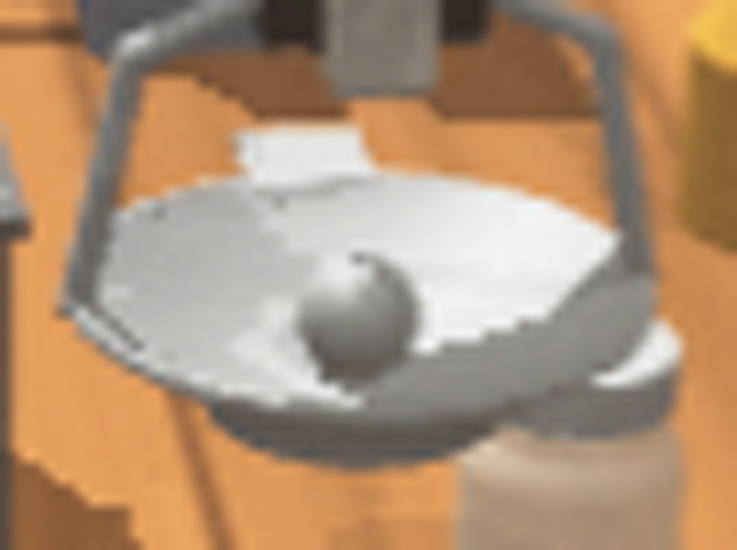

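View pics/t20z.png

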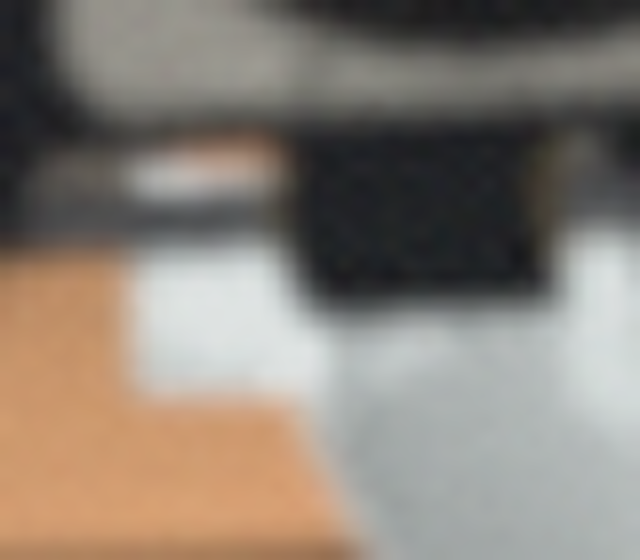

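Run:
```python
from h import *
np.set_printoptions(precision=4,suppress=True)
T=lambda p,o,f:(np.array(p)+0.5)/f-0.5+np.array(o)
pts=T([[65,300],[110,215],[200,182],[440,172],[540,195],[618,232],[655,275],[150,360],[210,395],[300,410]],(283,145),11)
P=plane('side',pts,.1595)
for q,p in zip(pts,P): print(q.round(1),p,'r',np.hypot(p[0]-.6235,p[1]-.1059).round(4))
print('ball pred',proj('side',[[.6235,.1059,.1505]]),'seen',T([[357,318]],(283,145),11))
print('handle/struts pred base', (proj('side',[[.6235-.064,.105,.16],[.6235+.064,.107,.16]])-[283,145]+.5)*11)
# same check for earlier frames: lip pixels
print('lip tip z.1595',plane('side',T([[238,130],[360,125]],(283,145),11),.1595), 'side0 lip', plane('side',(np.array([[520,325],[565,375]])+.5)/9-.5+[285,165],.06))
# top view: lip tip & stand edge directions
l=plane('top',T([[135,250],[143,392],[285,400]],(183,150),16),.1595);print('lip top',l)
v=l[2]-l[1];print('lip edge dir',np.degrees(np.arctan2(-v[1],-v[0]))) 
b=plane('top',T([[280,592],[578,577]],(170,110),6),.0);print('stand edge',np.degrees(np.arctan2(b[0,1]-b[1,1],b[0,0]-b[1,0])),b)
```

```text
[288.5 171.8] [0.5589 0.1024 0.1595] r 0.0647
[292.5 164.1] [0.5745 0.1487 0.1595] r 0.0651
[300.7 161.1] [0.5977 0.166  0.1595] r 0.0654
[322.5 160.2] [0.6546 0.1665 0.1595] r 0.0681
[331.6 162.3] [0.6752 0.1506 0.1595] r 0.0683
[338.7 165.6] [0.6886 0.1276 0.1595] r 0.0686
[342.1 169.5] [0.6915 0.103  0.1595] r 0.0681
[296.2 177.3] [0.5735 0.0694 0.1595] r 0.0619
[301.6 180.5] [0.5838 0.0507 0.1595] r 0.068
[309.8 181.8] [0.6015 0.0415 0.1595] r 0.068
ball pred [[314.4331 173.516 ]] seen [[315.     173.4545]]
handle/struts pred base [[ 66.9706 293.5918]
 [633.933  266.8763]]
lip tip z.1595 [[0.6112 0.197  0.1595]
 [0.6409 0.1973 0.1595]] side0 lip [[0.7043 0.126  0.06  ]
 [0.7103 0.095  0.06  ]]
lip top [[0.6307 0.192  0.1595]
 [0.6113 0.1909 0.1595]
 [0.6096 0.1721 0.1595]]
lip edge dir 84.68418513210702
stand edge 91.06664672288632 [[0.5671 0.1624 0.    ]
 [0.5693 0.0432 0.    ]]
```

Checks hold:
- **Level:** cast rim points lie on a 66–68 mm circle in a level plane, and the strut feet match.
- **Ball:** within about 1–2 mm of the dish middle.
- **Squareness:** jaw line at 90.8° against a stand edge of about 91°.
- **Lift:** 100 mm.

Handing in.

Run:
```python
from station import arm
s=arm.get_state();print(s['t'],s['eef_pos'],s['width'],abs(s['qd']).max());print(arm.job_done())
```

```text
23.4 [0.62345989 0.10586511 0.22155014] 0.013605422498685538 0.00188850524859068
the job is handed in; nothing more can be done
None
```

The job is done and was handed in at t = 23.4 s of the 64 s allowed. The gauge stands released in the middle slot, and the dish is held still above its stand with the ball in its middle.

- **Gauge:** I gripped it on its free upper part. It squared up between the pads as it lifted, and I lowered it into the middle slot until it touched the floor (12 N), then released it. The last side picture shows it standing on its own, with both neighbouring plates where they were.
- **Dish:** I took it by the handle, lifted it 100 mm straight up and turned it 90° so the lip points to the bin (+y).
- **Last checks on the dish:** The rim and strut feet fit a level dish. The ball is about 1–2 mm from where it should rest, and the arm is still.
- **Square to the stand:** The jaw line is at 90.8° and the lip's tip edge reads 90.6°. The stand reads 90.6–91.1°.

Two things disagreed along the way:
- **Lip side edge:** In the top view its direction came out at 84.7°. That edge is only about 19 mm long and blurred, so I trusted the other readings.
- **Handle position:** My first estimate was about 3 mm off from what the side view showed, and I corrected it before closing the gripper.

One move was refused because its rows were missing keys; nothing moved, and I resent it.

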